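Scoop brass trim slugs onto the bench balance

ROBOT

A 6-joint arm with a two-finger parallel gripper is mounted at the origin on the work surface. World frame = base frame: x ahead of the robot, y to its left, z up, the work surface at z = 0. Lengths are in m, angles in degrees, forces in N, time in s.
With the tool pointing down it reaches from about 0.375 to 0.975 m from the base axis. Payload 3.8 kg.
Tool frame: the origin (TCP) lies at the very end of the fingers, on their centre line; the grasp point (between the pads) lies 19 mm behind it (r.pinch_z is the z of the grasp point in the tool frame, in m); z points along the fingers, y is the line along which they close (so a half turn about z gives the same grasp; the last joint's range is limited). The gripper opens to 88 mm and grips with 3 to 60 N. Pads are 18 mm wide; open, the fingers measure 123 mm over their backs; the gripper's body (75 mm by 187 mm) begins 45 mm behind the grasp point.
Start: joints at [-74.708, 15.12, 91.902, -0, 72.978, -2.114], TCP at [0.202, -0.644, 0.239] pointing down, gripper open.
Joint ranges: [-150.88, 150.88], [-54.13, 125.18], [17.81, 147.31], [-75.09, 255.09], [0, 152.58], [-146.25, 146.25]. Speed limits (degrees/s): [147.25, 147.25, 180, 180, 180, 180].

INTERFACE

Orientations are given as a 3x3 rotation matrix whose columns are the frame's x, y, z axes.
In Python, from rig import r, eyes, readout, ticket gives the robot as it stands (r), with the cameras (eyes), the readings (readout) and the job (ticket).
- The arm moves only by the tool drive_effector, called after "Request:" by a JSON object that holds its "method" and its "body". Schema: {"type":"object","properties":{"plan":{"type":"array","items":{"type":"number"},"minItems":7,"maxItems":56},"clamp_n":{"type":"number"},"only":{"type":"string"},"quiet":{"type":"boolean"},"lines":{"type":"string"}},"required":["plan"],"additionalProperties":false}. plan is one flat list of numbers that holds 1 to 8 rows one after another, with no inner brackets; each row has 7 numbers: a rotation vector rx, ry, rz in degrees, then dx, dy, dz in m, then the finger opening in m; each row shifts and turns the commanded pose from where the row before left it, along the tool's axes as they then stand; what a row does not reach is not made up. A row lasts 1/10 s, in which the tool goes at most 0.05 m and 8.59 degrees, less where a joint would pass 70% of its speed; a pose out of reach is approached as far as the arm can. The fingers move at their own pace and stop on an object; clamp_n is the grip in N (left out, the last holds). Time passes only in rows, so rows that do not move let the fingers close. The tool returns the time, the measured TCP pose, the force, the opening and the grip force at its end. only (a regular expression) keeps the lines of the reply that match it, lines (a string "A,B") keeps lines A to B, and quiet returns only ok. Input that does not fit is refused with a message, and nothing moves.
- readout.observe(): the state, without advancing time (a new reading comes with each control period).
- eyes.capture(name): name is "side" or "top" or "wrist"; returns a dict with "img" (420x560x3 uint8, blue, green, red), "vertical_fov" (degrees; the focal length in pixels is half the picture's height over the tangent of half this angle, whatever the lens; pixels are square), "cx", "cy" (the principal point, pixels), "cam_to_world" (4x4, takes a point from camera to world coordinates). Camera axes: x right, y down, z forward; pixel columns grow to the right and rows downward; lengths in m; the calibration is good to about 2 mm. A picture is of the moment at which its call begins. There is no depth.
- ticket.hand_in(): hands the job in; it is judged then, once.
The state is a dict: "t": time; "q": joint angles; "qd": joint speeds; "joint_torque": joint torques, N m; "tcp_pos": TCP position; "tcp_rot": TCP orientation; "contact_force": force on the tool from outside, world axes, zero at the start; "ft_torque": the same for the moment, N m; "opening": finger opening in m; "finger_force": force on a finger pad.
Only numpy, scipy, OpenCV 4.12 (cv2) and the standard library are available. Lean on these libraries where they do the work, as an engineer would, in place of code of your own. Each camera call takes 0.05 s, during which the arm holds its last target. There are 200 camera calls.

TASK

With the orange-handled scoop, scoop up at least three of the brass trim slugs from the blue stock tray in one load and tip them gently, from close above, into the steel pan of the balance. Do not touch the slugs with the fingers, leave no slug anywhere but in the pan or the tray, and do not disturb the metronome shell, glass dome, gear block or blue weight. Then put the scoop back on the cork mat, sitting flat on its base, and let go.

Things in the scene. Friction and masses are not known exactly. Their poses are not given: they have to be found in the camera images.
- scoop: Aluminium scoop, 100 g, lying flat on the mat, mouth away from the robot. Flat-bottomed bowl 80 x 80 mm outside, 2 mm sheet, open at the front (+x) and on top; back wall 34 mm high, side walls falling from 34 mm at the back to 14 mm in front. Origin: centre of the bowl's underside; x forward out of the mouth, z up. Its centre of mass is about 25 mm behind the origin.
- scoop_grip (a point): Point on the centre line of the scoop's orange grip, near its middle: (-79, 0, 48) mm in the scoop's frame. The grip is flat-sided, 20 mm wide (y), 18 mm thick, 92 mm long, rising backward (-x) at 24 degrees from the back wall, from (-38, 0, 30) to (-122, 0, 67) mm. Pinch its 20 mm width here from above.
- scoop_lip (a point): Middle of the scoop's front lip, underside: at (40, 0, 0) mm in the scoop's frame. The lip is bevelled to 1 mm thick at its edge and 80 mm wide.
- scoop_bowl (a point): Centre of the inside of the scoop's bowl: (0, 0, 12) mm in the scoop's frame.
- tray: Blue open stock tray, fixed; spans x -108 to +102, y -70 to +70 mm of its origin (on its underside). x points to its far end, z up. Walls 4 mm thick, 36 mm high (near wall 24 mm); floor 4 mm thick. Inside, the flat floor runs from x = -104 to +64 mm; from there a 45 degree ramp rises to a 50 mm high end wall, so slugs pushed against it climb onto a scoop's lip. 
- tray_ramp_foot (a point): Where the tray's ramp starts: on the floor surface, at (64, 0, 4) mm in the tray's frame, same axes as the tray.
- slug0: Brass trim slug, a turned cylinder 16 mm across and 13 mm tall with 3.5 mm chamfers, about 18 g; origin at the centre of its underside (one end face). It starts standing on end on the tray floor.
- slug1: Brass trim slug like slug0.
- slug2: Brass trim slug like slug0.
- slug3: Brass trim slug like slug0.
- slug4: Brass trim slug like slug0.
- slug5: Brass trim slug like slug0.
- pan_in (a point): Centre of the inner floor of the round steel pan on the white bench balance; z up, x away from the balance's sloped display. Pan: 61 mm inside radius at the floor, 71 mm at the rim; its rim is 31 mm above this point, its floor 71 mm above the counter. The balance is fixed, 160 mm wide (y), 210 mm long (x).
- mat: Cork mat fixed to the counter, 190 mm (x) by 120 mm (y), 3 mm thick, on which the scoop starts and must end. Origin: centre of its underside.
- metronome_shell: Bystander: black pyramid metronome shell, 120 mm square at the foot and 216 mm tall, standing; origin at the centre of its underside. Leave it where it is.
- timing_dome: Bystander: glass dome over a small brass movement on a black base, 128 mm across, 156 mm tall; origin at the centre of its underside. Leave it where it is.
- gear_block: Bystander: brass gear train block on a dark base, 100 x 66 x 72 mm; origin at the centre of its underside. Leave it where it is.
- blue_weight: Bystander: anodized blue cylindrical weight, 44 mm across, 49 mm tall with its steel stud; origin at the centre of its underside. Leave it where it is.

How it is judged (in metres and radians):
On the way, in this order (a step that is already met when the one before it is completed fails the run):
1. at least three slugs lie in the scoop's bowl together, lifted clear above the tray (more than 70 mm above the counter) ((((distance between slug0 and scoop_bowl below 0.06 m and height (world z) of slug0 above 0.07 m) and (distance between slug1 and scoop_bowl below 0.06 m and height (world z) of slug1 above 0.07 m) and ((distance between slug2 and scoop_bowl below 0.06 m and height (world z) of slug2 above 0.07 m) or (distance between slug3 and scoop_bowl below 0.06 m and height (world z) of slug3 above 0.07 m) or (distance between slug4 and scoop_bowl below 0.06 m and height (world z) of slug4 above 0.07 m) or (distance between slug5 and scoop_bowl below 0.06 m and height (world z) of slug5 above 0.07 m))) or ((distance between slug0 and scoop_bowl below 0.06 m and height (world z) of slug0 above 0.07 m) and (distance between slug2 and scoop_bowl below 0.06 m and height (world z) of slug2 above 0.07 m) and ((distance between slug3 and scoop_bowl below 0.06 m and height (world z) of slug3 above 0.07 m) or (distance between slug4 and scoop_bowl below 0.06 m and height (world z) of slug4 above 0.07 m) or (distance between slug5 and scoop_bowl below 0.06 m and height (world z) of slug5 above 0.07 m))) or ((distance between slug0 and scoop_bowl below 0.06 m and height (world z) of slug0 above 0.07 m) and (distance between slug3 and scoop_bowl below 0.06 m and height (world z) of slug3 above 0.07 m) and ((distance between slug4 and scoop_bowl below 0.06 m and height (world z) of slug4 above 0.07 m) or (distance between slug5 and scoop_bowl below 0.06 m and height (world z) of slug5 above 0.07 m))) or ((distance between slug0 and scoop_bowl below 0.06 m and height (world z) of slug0 above 0.07 m) and (distance between slug4 and scoop_bowl below 0.06 m and height (world z) of slug4 above 0.07 m) and (distance between slug5 and scoop_bowl below 0.06 m and height (world z) of slug5 above 0.07 m)) or ((distance between slug1 and scoop_bowl below 0.06 m and height (world z) of slug1 above 0.07 m) and (distance between slug2 and scoop_bowl below 0.06 m and height (world z) of slug2 above 0.07 m) and ((distance between slug3 and scoop_bowl below 0.06 m and height (world z) of slug3 above 0.07 m) or (distance between slug4 and scoop_bowl below 0.06 m and height (world z) of slug4 above 0.07 m) or (distance between slug5 and scoop_bowl below 0.06 m and height (world z) of slug5 above 0.07 m))) or ((distance between slug1 and scoop_bowl below 0.06 m and height (world z) of slug1 above 0.07 m) and (distance between slug3 and scoop_bowl below 0.06 m and height (world z) of slug3 above 0.07 m) and ((distance between slug4 and scoop_bowl below 0.06 m and height (world z) of slug4 above 0.07 m) or (distance between slug5 and scoop_bowl below 0.06 m and height (world z) of slug5 above 0.07 m))) or ((distance between slug1 and scoop_bowl below 0.06 m and height (world z) of slug1 above 0.07 m) and (distance between slug4 and scoop_bowl below 0.06 m and height (world z) of slug4 above 0.07 m) and (distance between slug5 and scoop_bowl below 0.06 m and height (world z) of slug5 above 0.07 m)) or ((distance between slug2 and scoop_bowl below 0.06 m and height (world z) of slug2 above 0.07 m) and (distance between slug3 and scoop_bowl below 0.06 m and height (world z) of slug3 above 0.07 m) and ((distance between slug4 and scoop_bowl below 0.06 m and height (world z) of slug4 above 0.07 m) or (distance between slug5 and scoop_bowl below 0.06 m and height (world z) of slug5 above 0.07 m))) or ((distance between slug2 and scoop_bowl below 0.06 m and height (world z) of slug2 above 0.07 m) and (distance between slug4 and scoop_bowl below 0.06 m and height (world z) of slug4 above 0.07 m) and (distance between slug5 and scoop_bowl below 0.06 m and height (world z) of slug5 above 0.07 m)) or ((distance between slug3 and scoop_bowl below 0.06 m and height (world z) of slug3 above 0.07 m) and (distance between slug4 and scoop_bowl below 0.06 m and height (world z) of slug4 above 0.07 m) and (distance between slug5 and scoop_bowl below 0.06 m and height (world z) of slug5 above 0.07 m)))), for 0.2 s.
2. at least three slugs lie inside the balance pan ((((horizontal distance between slug0 and pan_in below 0.068 m and z of slug0 in the frame of pan_in between -0.004 and 0.031 m) and (horizontal distance between slug1 and pan_in below 0.068 m and z of slug1 in the frame of pan_in between -0.004 and 0.031 m) and ((horizontal distance between slug2 and pan_in below 0.068 m and z of slug2 in the frame of pan_in between -0.004 and 0.031 m) or (horizontal distance between slug3 and pan_in below 0.068 m and z of slug3 in the frame of pan_in between -0.004 and 0.031 m) or (horizontal distance between slug4 and pan_in below 0.068 m and z of slug4 in the frame of pan_in between -0.004 and 0.031 m) or (horizontal distance between slug5 and pan_in below 0.068 m and z of slug5 in the frame of pan_in between -0.004 and 0.031 m))) or ((horizontal distance between slug0 and pan_in below 0.068 m and z of slug0 in the frame of pan_in between -0.004 and 0.031 m) and (horizontal distance between slug2 and pan_in below 0.068 m and z of slug2 in the frame of pan_in between -0.004 and 0.031 m) and ((horizontal distance between slug3 and pan_in below 0.068 m and z of slug3 in the frame of pan_in between -0.004 and 0.031 m) or (horizontal distance between slug4 and pan_in below 0.068 m and z of slug4 in the frame of pan_in between -0.004 and 0.031 m) or (horizontal distance between slug5 and pan_in below 0.068 m and z of slug5 in the frame of pan_in between -0.004 and 0.031 m))) or ((horizontal distance between slug0 and pan_in below 0.068 m and z of slug0 in the frame of pan_in between -0.004 and 0.031 m) and (horizontal distance between slug3 and pan_in below 0.068 m and z of slug3 in the frame of pan_in between -0.004 and 0.031 m) and ((horizontal distance between slug4 and pan_in below 0.068 m and z of slug4 in the frame of pan_in between -0.004 and 0.031 m) or (horizontal distance between slug5 and pan_in below 0.068 m and z of slug5 in the frame of pan_in between -0.004 and 0.031 m))) or ((horizontal distance between slug0 and pan_in below 0.068 m and z of slug0 in the frame of pan_in between -0.004 and 0.031 m) and (horizontal distance between slug4 and pan_in below 0.068 m and z of slug4 in the frame of pan_in between -0.004 and 0.031 m) and (horizontal distance between slug5 and pan_in below 0.068 m and z of slug5 in the frame of pan_in between -0.004 and 0.031 m)) or ((horizontal distance between slug1 and pan_in below 0.068 m and z of slug1 in the frame of pan_in between -0.004 and 0.031 m) and (horizontal distance between slug2 and pan_in below 0.068 m and z of slug2 in the frame of pan_in between -0.004 and 0.031 m) and ((horizontal distance between slug3 and pan_in below 0.068 m and z of slug3 in the frame of pan_in between -0.004 and 0.031 m) or (horizontal distance between slug4 and pan_in below 0.068 m and z of slug4 in the frame of pan_in between -0.004 and 0.031 m) or (horizontal distance between slug5 and pan_in below 0.068 m and z of slug5 in the frame of pan_in between -0.004 and 0.031 m))) or ((horizontal distance between slug1 and pan_in below 0.068 m and z of slug1 in the frame of pan_in between -0.004 and 0.031 m) and (horizontal distance between slug3 and pan_in below 0.068 m and z of slug3 in the frame of pan_in between -0.004 and 0.031 m) and ((horizontal distance between slug4 and pan_in below 0.068 m and z of slug4 in the frame of pan_in between -0.004 and 0.031 m) or (horizontal distance between slug5 and pan_in below 0.068 m and z of slug5 in the frame of pan_in between -0.004 and 0.031 m))) or ((horizontal distance between slug1 and pan_in below 0.068 m and z of slug1 in the frame of pan_in between -0.004 and 0.031 m) and (horizontal distance between slug4 and pan_in below 0.068 m and z of slug4 in the frame of pan_in between -0.004 and 0.031 m) and (horizontal distance between slug5 and pan_in below 0.068 m and z of slug5 in the frame of pan_in between -0.004 and 0.031 m)) or ((horizontal distance between slug2 and pan_in below 0.068 m and z of slug2 in the frame of pan_in between -0.004 and 0.031 m) and (horizontal distance between slug3 and pan_in below 0.068 m and z of slug3 in the frame of pan_in between -0.004 and 0.031 m) and ((horizontal distance between slug4 and pan_in below 0.068 m and z of slug4 in the frame of pan_in between -0.004 and 0.031 m) or (horizontal distance between slug5 and pan_in below 0.068 m and z of slug5 in the frame of pan_in between -0.004 and 0.031 m))) or ((horizontal distance between slug2 and pan_in below 0.068 m and z of slug2 in the frame of pan_in between -0.004 and 0.031 m) and (horizontal distance between slug4 and pan_in below 0.068 m and z of slug4 in the frame of pan_in between -0.004 and 0.031 m) and (horizontal distance between slug5 and pan_in below 0.068 m and z of slug5 in the frame of pan_in between -0.004 and 0.031 m)) or ((horizontal distance between slug3 and pan_in below 0.068 m and z of slug3 in the frame of pan_in between -0.004 and 0.031 m) and (horizontal distance between slug4 and pan_in below 0.068 m and z of slug4 in the frame of pan_in between -0.004 and 0.031 m) and (horizontal distance between slug5 and pan_in below 0.068 m and z of slug5 in the frame of pan_in between -0.004 and 0.031 m)))), for 0.2 s.
At the end, for the whole second after the job is handed in: At least three slugs lie inside the balance pan below its rim, every other slug lies in the pan or in the tray, all at rest; the scoop sits released and at rest, upright (within 7 degrees) and flat on the cork mat, the centre of its bowl's underside over the mat ((((horizontal distance between slug0 and pan_in below 0.068 m and z of slug0 in the frame of pan_in between -0.004 and 0.031 m) and (horizontal distance between slug1 and pan_in below 0.068 m and z of slug1 in the frame of pan_in between -0.004 and 0.031 m) and ((horizontal distance between slug2 and pan_in below 0.068 m and z of slug2 in the frame of pan_in between -0.004 and 0.031 m) or (horizontal distance between slug3 and pan_in below 0.068 m and z of slug3 in the frame of pan_in between -0.004 and 0.031 m) or (horizontal distance between slug4 and pan_in below 0.068 m and z of slug4 in the frame of pan_in between -0.004 and 0.031 m) or (horizontal distance between slug5 and pan_in below 0.068 m and z of slug5 in the frame of pan_in between -0.004 and 0.031 m))) or ((horizontal distance between slug0 and pan_in below 0.068 m and z of slug0 in the frame of pan_in between -0.004 and 0.031 m) and (horizontal distance between slug2 and pan_in below 0.068 m and z of slug2 in the frame of pan_in between -0.004 and 0.031 m) and ((horizontal distance between slug3 and pan_in below 0.068 m and z of slug3 in the frame of pan_in between -0.004 and 0.031 m) or (horizontal distance between slug4 and pan_in below 0.068 m and z of slug4 in the frame of pan_in between -0.004 and 0.031 m) or (horizontal distance between slug5 and pan_in below 0.068 m and z of slug5 in the frame of pan_in between -0.004 and 0.031 m))) or ((horizontal distance between slug0 and pan_in below 0.068 m and z of slug0 in the frame of pan_in between -0.004 and 0.031 m) and (horizontal distance between slug3 and pan_in below 0.068 m and z of slug3 in the frame of pan_in between -0.004 and 0.031 m) and ((horizontal distance between slug4 and pan_in below 0.068 m and z of slug4 in the frame of pan_in between -0.004 and 0.031 m) or (horizontal distance between slug5 and pan_in below 0.068 m and z of slug5 in the frame of pan_in between -0.004 and 0.031 m))) or ((horizontal distance between slug0 and pan_in below 0.068 m and z of slug0 in the frame of pan_in between -0.004 and 0.031 m) and (horizontal distance between slug4 and pan_in below 0.068 m and z of slug4 in the frame of pan_in between -0.004 and 0.031 m) and (horizontal distance between slug5 and pan_in below 0.068 m and z of slug5 in the frame of pan_in between -0.004 and 0.031 m)) or ((horizontal distance between slug1 and pan_in below 0.068 m and z of slug1 in the frame of pan_in between -0.004 and 0.031 m) and (horizontal distance between slug2 and pan_in below 0.068 m and z of slug2 in the frame of pan_in between -0.004 and 0.031 m) and ((horizontal distance between slug3 and pan_in below 0.068 m and z of slug3 in the frame of pan_in between -0.004 and 0.031 m) or (horizontal distance between slug4 and pan_in below 0.068 m and z of slug4 in the frame of pan_in between -0.004 and 0.031 m) or (horizontal distance between slug5 and pan_in below 0.068 m and z of slug5 in the frame of pan_in between -0.004 and 0.031 m))) or ((horizontal distance between slug1 and pan_in below 0.068 m and z of slug1 in the frame of pan_in between -0.004 and 0.031 m) and (horizontal distance between slug3 and pan_in below 0.068 m and z of slug3 in the frame of pan_in between -0.004 and 0.031 m) and ((horizontal distance between slug4 and pan_in below 0.068 m and z of slug4 in the frame of pan_in between -0.004 and 0.031 m) or (horizontal distance between slug5 and pan_in below 0.068 m and z of slug5 in the frame of pan_in between -0.004 and 0.031 m))) or ((horizontal distance between slug1 and pan_in below 0.068 m and z of slug1 in the frame of pan_in between -0.004 and 0.031 m) and (horizontal distance between slug4 and pan_in below 0.068 m and z of slug4 in the frame of pan_in between -0.004 and 0.031 m) and (horizontal distance between slug5 and pan_in below 0.068 m and z of slug5 in the frame of pan_in between -0.004 and 0.031 m)) or ((horizontal distance between slug2 and pan_in below 0.068 m and z of slug2 in the frame of pan_in between -0.004 and 0.031 m) and (horizontal distance between slug3 and pan_in below 0.068 m and z of slug3 in the frame of pan_in between -0.004 and 0.031 m) and ((horizontal distance between slug4 and pan_in below 0.068 m and z of slug4 in the frame of pan_in between -0.004 and 0.031 m) or (horizontal distance between slug5 and pan_in below 0.068 m and z of slug5 in the frame of pan_in between -0.004 and 0.031 m))) or ((horizontal distance between slug2 and pan_in below 0.068 m and z of slug2 in the frame of pan_in between -0.004 and 0.031 m) and (horizontal distance between slug4 and pan_in below 0.068 m and z of slug4 in the frame of pan_in between -0.004 and 0.031 m) and (horizontal distance between slug5 and pan_in below 0.068 m and z of slug5 in the frame of pan_in between -0.004 and 0.031 m)) or ((horizontal distance between slug3 and pan_in below 0.068 m and z of slug3 in the frame of pan_in between -0.004 and 0.031 m) and (horizontal distance between slug4 and pan_in below 0.068 m and z of slug4 in the frame of pan_in between -0.004 and 0.031 m) and (horizontal distance between slug5 and pan_in below 0.068 m and z of slug5 in the frame of pan_in between -0.004 and 0.031 m))) and ((horizontal distance between slug0 and pan_in below 0.068 m and z of slug0 in the frame of pan_in between -0.004 and 0.031 m) or (x of slug0 in the frame of tray between -0.108 and 0.103 m and y of slug0 in the frame of tray between -0.07 and 0.07 m and z of slug0 in the frame of tray below 0.045 m)) and ((horizontal distance between slug1 and pan_in below 0.068 m and z of slug1 in the frame of pan_in between -0.004 and 0.031 m) or (x of slug1 in the frame of tray between -0.108 and 0.103 m and y of slug1 in the frame of tray between -0.07 and 0.07 m and z of slug1 in the frame of tray below 0.045 m)) and ((horizontal distance between slug2 and pan_in below 0.068 m and z of slug2 in the frame of pan_in between -0.004 and 0.031 m) or (x of slug2 in the frame of tray between -0.108 and 0.103 m and y of slug2 in the frame of tray between -0.07 and 0.07 m and z of slug2 in the frame of tray below 0.045 m)) and ((horizontal distance between slug3 and pan_in below 0.068 m and z of slug3 in the frame of pan_in between -0.004 and 0.031 m) or (x of slug3 in the frame of tray between -0.108 and 0.103 m and y of slug3 in the frame of tray between -0.07 and 0.07 m and z of slug3 in the frame of tray below 0.045 m)) and ((horizontal distance between slug4 and pan_in below 0.068 m and z of slug4 in the frame of pan_in between -0.004 and 0.031 m) or (x of slug4 in the frame of tray between -0.108 and 0.103 m and y of slug4 in the frame of tray between -0.07 and 0.07 m and z of slug4 in the frame of tray below 0.045 m)) and ((horizontal distance between slug5 and pan_in below 0.068 m and z of slug5 in the frame of pan_in between -0.004 and 0.031 m) or (x of slug5 in the frame of tray between -0.108 and 0.103 m and y of slug5 in the frame of tray between -0.07 and 0.07 m and z of slug5 in the frame of tray below 0.045 m)) and linear speed of each of slug0, slug1, slug2, slug3, slug4, slug5 below 0.03 m/s and x of scoop in the frame of mat between -0.095 and 0.095 m and y of scoop in the frame of mat between -0.06 and 0.06 m and z of scoop in the frame of mat below 0.012 m and angle between scoop's own z axis and vertical below 0.12 rad and linear speed of scoop below 0.02 m/s); the robot touches nothing.
It fails at once if the fingers touch a slug (contact force between the fingers and slug0 above 0.3 N or contact force between the fingers and slug1 above 0.3 N or contact force between the fingers and slug2 above 0.3 N or contact force between the fingers and slug3 above 0.3 N or contact force between the fingers and slug4 above 0.3 N or contact force between the fingers and slug5 above 0.3 N).
It fails at once if a slug is thrown or dropped from high up: it moves faster than 1.7 m/s (a fall of about 15 cm) (linear speed of any of slug0, slug1, slug2, slug3, slug4, slug5 above 1.7 m/s).
It fails at once if the metronome shell, glass dome, gear block or blue weight is moved by more than 20 mm or tipped (distance of any of metronome_shell, timing_dome, gear_block, blue_weight from where it was at the start of the episode above 0.02 m or angle between any of metronome_shell, timing_dome, gear_block, blue_weight's own z axis and vertical above 0.3 rad).
It also fails if it takes over 72 s, if anything falls off the work surface, if the arm or the gripper's body presses on something with over 40 N, if the wrist force passes 120 N, or if a joint passes its speed limit or range.

## Working session

There is one attempt and no reset: what is moved stays moved. The work goes in short steps, Python scripts to look and compute and a tool call to move; the robot and the scene stay as the last step left them, time stands still between calls to the robot, and variables do not carry over. Pictures are saved under pics/ and viewed, at most 10 in all, crops included, and the job is handed in when it is done.

```bash
ls; mkdir -p pics; python3 - <<'E'
from rig import r, eyes, readout, ticket
import cv2,numpy as np
ims=[]
for n in ("top","side"):
    c=eyes.capture(n); cv2.imwrite(f"pics/{n}0.png",c["img"]); print(n,c["vertical_fov"],c["cx"],c["cy"],np.round(c["cam_to_world"],4).tolist())
    np.savez(f"{n}0.npz",**c)
o=readout.observe(); print(o["t"],o["tcp_pos"],np.round(o["tcp_rot"],3).tolist(),r.pinch_z)
E
```

```text
pics
rig.py
top 42.32737577166904 279.75082350614207 216.6805615578868 [[0.0243, -0.9829, 0.1828, 0.2765], [-0.9997, -0.0234, 0.0069, 0.0127], [-0.0025, -0.1829, -0.9831, 1.5715], [0.0, 0.0, 0.0, 1.0]]
side 44.50973695640559 284.0826991079711 222.2759757368844 [[-0.8352, -0.292, 0.4661, -0.1799], [-0.55, 0.4489, -0.7043, 1.1093], [-0.0036, -0.8445, -0.5355, 0.9075], [0.0, 0.0, 0.0, 1.0]]
0.1 [ 0.20175978 -0.64349329  0.23753036] [[0.954, 0.299, -0.001], [0.299, -0.954, 0.002], [0.0, -0.002, -1.0]] -0.0187
```

View pics/top0.png

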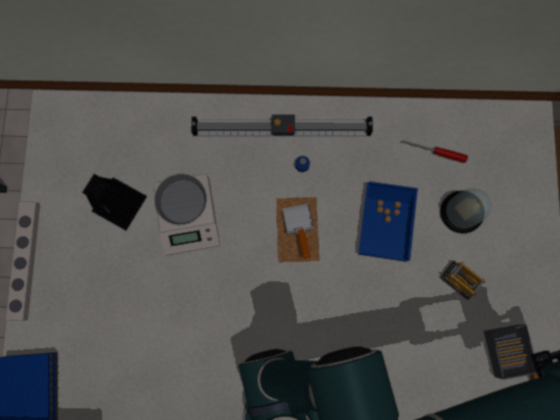

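View pics/side0.png

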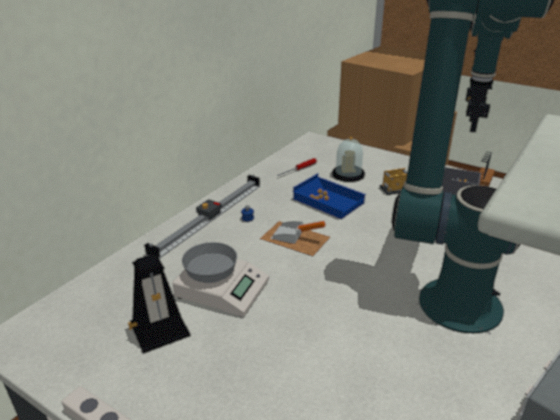

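Top view: scoop on the mat at about (300,230), with the mouth up (+x). The tray is at (388,222) with slugs near (388,209), the pan at (181,199), the weight at (302,163), the dome at (465,210) and the metronome at (115,200). I'll measure these now.

```bash
cat > h.py <<'E'
import numpy as np,cv2
def K(c): return (c["img"].shape[0]/2)/np.tan(np.radians(float(c["vertical_fov"]))/2)
def ray(c,uv,z):
    "points on plane z for pixels uv"
    uv=np.atleast_2d(np.asarray(uv,float)); f=K(c); T=c["cam_to_world"]
    d=np.c_[(uv[:,0]-c["cx"])/f,(uv[:,1]-c["cy"])/f,np.ones(len(uv))]@T[:3,:3].T
    return T[:3,3]+d*((z-T[2,3])/d[:,2])[:,None]
def proj(c,P):
    P=np.atleast_2d(P); T=c["cam_to_world"]; p=(P-T[:3,3])@T[:3,:3]; f=K(c)
    return np.c_[p[:,0]/p[:,2]*f+c["cx"],p[:,1]/p[:,2]*f+c["cy"]]
def tri(c1,u1,c2,u2):
    A=[];b=[]
    for c,u in((c1,u1),(c2,u2)):
        T=c["cam_to_world"];d=ray(c,u,0)[0]-T[:3,3];d/=np.linalg.norm(d);M=np.eye(3)-np.outer(d,d);A.append(M);b.append(M@T[:3,3])
    return np.linalg.lstsq(np.vstack(A),np.hstack(b),rcond=None)[0]
def mask(c,lo,hi,box=None):
    m=cv2.inRange(cv2.cvtColor(c["img"],cv2.COLOR_BGR2HSV),lo,hi)
    if box: k=np.zeros_like(m);x0,y0,x1,y1=box;k[y0:y1,x0:x1]=255;m&=k
    return m
def blobs(m,amin=5):
    n,l,s,ce=cv2.connectedComponentsWithStats(m)
    return [(int(s[i][4]),ce[i],s[i][:4]) for i in range(1,n) if s[i][4]>=amin]
E
python3 - <<'E'
from h import *
c=dict(np.load("top0.npz")); im=c["img"]
hsv=cv2.cvtColor(im,cv2.COLOR_BGR2HSV)
for n,p in dict(grip=(304,243),mat=(284,250),bowl=(298,218),slug=(388,213),tray=(380,240),pan=(181,199),bal=(165,240)).items(): print(n,hsv[p[1],p[0]])
b=mask(c,(105,130,30),(130,255,255),(340,160,430,280))
cn=max(cv2.findContours(b,0,2)[0],key=cv2.contourArea); print("trayrect",cv2.minAreaRect(cn), np.round(ray(c,cv2.boxPoints(cv2.minAreaRect(cn)),.036),3)[:,:2].tolist())
print("slugs",[(a,np.round(ce,1).tolist(),np.round(ray(c,ce,.015)[0,:2],3).tolist()) for a,ce,_ in blobs(mask(c,(5,80,60),(30,255,255),(365,185,412,250)))])
cv2.imwrite("pics/z.png",cv2.resize(im[150:290,140:440],None,fx=2.66,fy=2.66,interpolation=cv2.INTER_CUBIC))
E
```

```text
grip [ 13 247  95]
mat [ 14 147  90]
bowl [135   5 111]
slug [ 6 66 73]
tray [108 218  82]
pan [120   7  73]
bal [  7  20 114]
trayrect ((387.9307556152344, 221.0538330078125), (51.22635269165039, 73.80067443847656), 7.125016689300537) [[0.458, -0.201], [0.673, -0.228], [0.657, -0.376], [0.443, -0.345]]
slugs [(19, [379.6, 202.8], [0.614, -0.268]), (21, [397.0, 204.0], [0.612, -0.319]), (19, [379.4, 209.1], [0.595, -0.267]), (19, [386.2, 211.2], [0.59, -0.287]), (19, [396.1, 211.8], [0.588, -0.316]), (20, [387.1, 218.7], [0.567, -0.289])]
```

View pics/z.png

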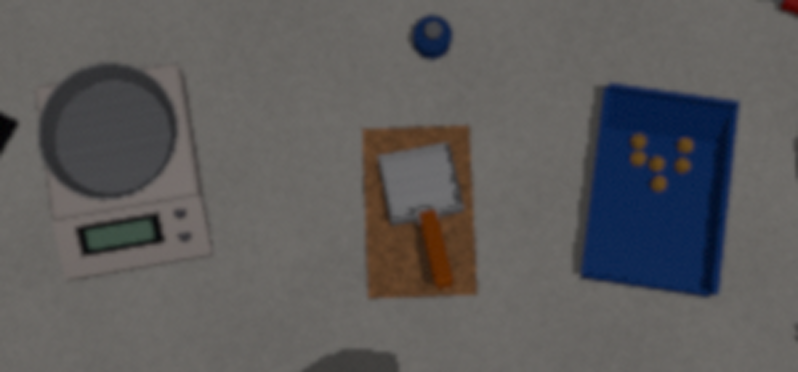

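The crop shows the scoop turned left by about 10° on the mat, six slugs near the far part of the tray, and the pan centred at crop (109,130). Next I'll get coarse poses, then hover over the scoop for a wrist-camera measurement.

```bash
cat >> h.py <<'E'
from scipy.spatial.transform import Rotation as R
def tooldown(yaw,pitch=0):
    "tool rot whose -z,x match a scoop with this yaw (deg), nose down pitch; tool x=scoop x, y=-scoop y, z=-scoop z"
    return (R.from_euler('z',yaw,degrees=True)*R.from_euler('y',pitch,degrees=True)).as_matrix()@np.diag([1,-1,-1.])
def delta(o,pos,rot):
    T=np.array(o["tcp_rot"]);return np.round(R.from_matrix(T.T@rot).as_rotvec(degrees=True),2),np.round(T.T@(np.array(pos)-o["tcp_pos"]),4)
E
python3 - <<'E'
from h import *
from rig import r, eyes, readout, ticket
c=dict(np.load("top0.npz"))
f=lambda x,y:(140+x/2.66,150+y/2.66)
g=mask(c,(5,200,40),(20,255,255),(285,215,325,270))
bl=[b for b in blobs(g,15)];print([(a,ce.round(1).tolist(),s.tolist()) for a,ce,s in bl])
y,x=np.nonzero(g); 
print("grip rect",cv2.minAreaRect(np.c_[x,y].astype(np.float32)))
print("grip ends",ray(c,f(427,214),.033+.009).round(3),ray(c,f(444,283),.07+.003).round(3))
print("lip",ray(c,f(378,156),.017).round(3),ray(c,f(449,144),.017).round(3))
m=mask(c,(8,90,50),(25,255,255),(270,190,325,270)); y,x=np.nonzero(m); re=cv2.minAreaRect(np.c_[x,y].astype(np.float32))
print("mat",ray(c,re[0],.003).round(3),ray(c,cv2.boxPoints(re),.003)[:,:2].round(3).tolist())
print("pan rim",ray(c,f(109,130),.102).round(3), ray(c,[f(40,130),f(177,130),f(109,64),f(109,198)],.102).round(3).tolist())
print("balance dir",ray(c,[f(67,278),f(210,254),f(180,66)],.04).round(3).tolist())
o=readout.observe(); s=np.array([.52,-.04]); print(delta(o,[.44,-.055,.24],tooldown(11)))
E
```

```text
[(189, [303.5, 244.2], [298, 230, 12, 28])]
grip rect ((303.4176330566406, 243.62939453125), (28.09249496459961, 7.267171382904053), 77.47119140625)
grip ends [[ 0.522 -0.037  0.042]] [[ 0.445 -0.055  0.073]]
lip [[0.59  0.017 0.017]] [[ 0.605 -0.06   0.017]]
mat [[ 0.532 -0.029  0.003]] [[0.623, 0.036], [0.63, -0.083], [0.443, -0.092], [0.436, 0.025]]
pan rim [[0.593 0.298 0.102]] [[0.592, 0.37, 0.102], [0.595, 0.227, 0.102], [0.664, 0.302, 0.102], [0.521, 0.294, 0.102]]
balance dir [[0.444, 0.346, 0.04], [0.474, 0.194, 0.04], [0.68, 0.237, 0.04]]
(array([-0.11,  0.  ,  6.41]), array([ 0.4034, -0.4903, -0.0015]))
```

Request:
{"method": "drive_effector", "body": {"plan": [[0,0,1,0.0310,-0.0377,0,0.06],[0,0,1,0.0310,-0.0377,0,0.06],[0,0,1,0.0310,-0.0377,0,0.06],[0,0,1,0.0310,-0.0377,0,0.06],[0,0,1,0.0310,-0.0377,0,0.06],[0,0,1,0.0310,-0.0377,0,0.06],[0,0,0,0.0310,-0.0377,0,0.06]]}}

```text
refused: plan[0]: [0, 0, 1, 0.031, -0.0377, 0, 0.06] is not of type 'number' (schema: type "number"). Nothing was moved.
```

I used the wrong layout. The manual says one flat list, 7 numbers to a row, no inner brackets; once more.

Request:
{"method": "drive_effector", "body": {"plan": [0,0,1,0.0310,-0.0377,0,0.06,0,0,1,0.0310,-0.0377,0,0.06,0,0,1,0.0310,-0.0377,0,0.06,0,0,1,0.0310,-0.0377,0,0.06,0,0,1,0.0310,-0.0377,0,0.06,0,0,1,0.0310,-0.0377,0,0.06,0,0,0,0.0310,-0.0377,0,0.06]}}

```text
t: 0.8
tcp_pos: [0.3465, -0.3326, 0.2383]
tcp_rot: [[0.98, 0.197, -0.0], [0.197, -0.98, 0.0], [-0.0, -0.0, -1.0]]
contact_force: [0.2, -0.1, -0.4]
opening: 0.0601
finger_force: 0.0
```

Request:
{"method": "drive_effector", "body": {"plan": [0,0,0,0.0310,-0.0377,0,0.06,0,0,0,0.0310,-0.0377,0,0.06,0,0,0,0.0310,-0.0377,0,0.06,0,0,0,0.0310,-0.0377,0,0.06,0,0,0,0.0310,-0.0377,0,0.06,0,0,0,0,0,0,0.06,0,0,0,0,0,0,0.06]}}

```text
t: 1.5
tcp_pos: [0.461, -0.1181, 0.2383]
tcp_rot: [[0.98, 0.201, -0.001], [0.201, -0.98, -0.0], [-0.001, -0.0, -1.0]]
contact_force: [0.3, -0.3, -0.2]
opening: 0.06
finger_force: 0.0
```

```bash
python3 - <<'E'
from h import *
from rig import r, eyes, readout, ticket
o=readout.observe(); print(delta(o,[.44,-.055,.24],tooldown(11)))
c=eyes.capture("wrist"); np.savez("w0.npz",**c); cv2.imwrite("pics/w0.png",c["img"]); print(c["vertical_fov"],c["cam_to_world"].round(3).tolist())
E
```

```text
(array([0.  , 0.06, 0.61]), array([-0.0079, -0.0661, -0.0017]))
67.140255141714 [[0.201, -0.943, -0.267, 0.529], [-0.98, -0.193, -0.056, -0.105], [0.001, 0.273, -0.962, 0.384], [0.0, 0.0, 0.0, 1.0]]
```

View pics/w0.png

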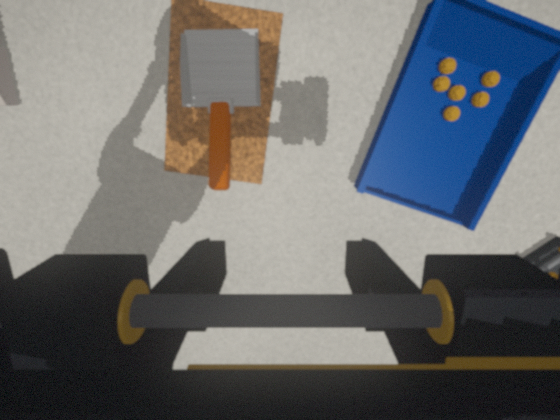

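The wrist picture shows the scoop (bowl 183–260 × 30–107, grip (220,103)–(219,188)), the mat, most of the tray and all six slugs near (465,88).

```bash
python3 - <<'E'
from h import *
from rig import r, eyes, readout, ticket
c=dict(np.load("w0.npz"))
g=mask(c,(3,200,60),(14,255,255),(195,95,245,200)); y,x=np.nonzero(g)
print("grip px",[(v,round(float(x[y==v].mean()),1),int(x[y==v].min()),int(x[y==v].max())) for v in (108,120,130,140,150,160,170,180,186)],y.min(),y.max())
a=ray(c,(np.mean(x[(y>=108)&(y<=114)]),111),.003+.030+.009)[0]; 
hsv=cv2.cvtColor(c["img"],cv2.COLOR_BGR2HSV)
sc=cv2.inRange(hsv,(0,0,90),(180,45,160))
m=mask(c,(5,90,60),(25,255,255),(150,0,290,200))|g
# bowl = non-cork inside box
k=np.zeros_like(m);k[20:115,174:275]=255;b=cv2.bitwise_not(m)&k
b=cv2.morphologyEx(b,cv2.MORPH_OPEN,np.ones((5,5)));cn=max(cv2.findContours(b,0,2)[0],key=cv2.contourArea);ap=cv2.approxPolyDP(cn,5,True)[:,0];print("bowl",ap.tolist(),cv2.boundingRect(cn))
t=mask(c,(105,120,30),(130,255,255),(345,0,560,240));cn=max(cv2.findContours(t,0,2)[0],key=cv2.contourArea);print("tray",cv2.approxPolyDP(cn,6,True)[:,0].tolist())
near=ray(c,[(357,187),(474,228)],.024);print("near corners",near.round(4).tolist(),np.linalg.norm(near[0]-near[1]))
far=ray(c,[(437,0)],.036);print(far.round(4).tolist())
print("slugs",[(a_,np.round(ray(c,ce,.013)[0,:2],4).tolist()) for a_,ce,_ in blobs(mask(c,(8,90,80),(30,255,255),(425,45,510,130)),30)])
for n,p in (("lipL",(183,30)),("lipR",(259,30)),("gripend",(219,188))): print(n,ray(c,p,.017 if n[0]=="l" else .003+.061).round(4).tolist())
print("mat",ray(c,[(165,173),(262,184),(282,14),(173,0)],.003)[:,:2].round(3).tolist())
E
```

```text
<stdin>:5: RuntimeWarning: Mean of empty slice.
  ret = ret.dtype.type(ret / rcount)
Traceback (most recent call last):
ValueError: zero-size array to reduction operation minimum which has no identity
```

```bash
python3 - <<'E'
from h import *
c=dict(np.load("w0.npz"))
hsv=cv2.cvtColor(c["img"],cv2.COLOR_BGR2HSV); print(hsv[150,220],hsv[180,219],hsv[150,180],hsv[93,457])
g=mask(c,(0,215,60),(16,255,255),(195,95,245,200)); y,x=np.nonzero(g)
print("grip px",[(v,round(float(x[y==v].mean()),1),int(x[y==v].min()),int(x[y==v].max())) for v in range(y.min(),y.max(),8)],y.min(),y.max())
m=mask(c,(5,90,60),(25,255,255),(150,0,290,200))|g
k=np.zeros_like(m);k[20:115,174:275]=255;b=cv2.bitwise_not(m)&k
b=cv2.morphologyEx(b,cv2.MORPH_OPEN,np.ones((5,5)));cn=max(cv2.findContours(b,0,2)[0],key=cv2.contourArea);print("bowl",cv2.approxPolyDP(cn,5,True)[:,0].tolist())
t=mask(c,(105,120,30),(130,255,255),(345,0,560,240));cn=max(cv2.findContours(t,0,2)[0],key=cv2.contourArea);print("tray",cv2.approxPolyDP(cn,6,True)[:,0].tolist())
near=ray(c,[(357,187),(474,228)],.024);print("near corners",near.round(4).tolist(),np.linalg.norm(near[0]-near[1]))
print(ray(c,[(437,0)],.036).round(4).tolist())
print("slugs",[(a_,np.round(ray(c,ce,.013)[0,:2],4).tolist()) for a_,ce,_ in blobs(mask(c,(8,90,80),(30,255,255),(425,45,510,130)),30)])
for n,p in (("lipL",(183,30)),("lipR",(259,30)),("gripend",(219,188))): print(n,ray(c,p,.017 if n[0]=="l" else .003+.061).round(4).tolist())
print("mat",ray(c,[(165,173),(262,184),(282,14),(173,0)],.003)[:,:2].round(3).tolist())
E
```

```text
[ 14 192 133] [ 13 175 157] [ 16 127 162] [ 21 181 175]<stdin>:5: RuntimeWarning: Mean of empty slice.
  ret = ret.dtype.type(ret / rcount)
Traceback (most recent call last):
ValueError: zero-size array to reduction operation minimum which has no identity
```

```bash
python3 - <<'E'
from h import *
c=dict(np.load("w0.npz"))
g=mask(c,(8,160,60),(15,255,255),(200,100,242,195));g=cv2.morphologyEx(g,cv2.MORPH_OPEN,np.ones((5,5))); y,x=np.nonzero(g)
print("grip px",[(v,round(float(x[y==v].mean()),1),int(x[y==v].min()),int(x[y==v].max())) for v in range(y.min(),y.max(),8)],y.min(),y.max())
m=mask(c,(5,90,60),(25,255,255),(150,0,290,200))|g
k=np.zeros_like(m);k[20:115,174:275]=255;b=cv2.bitwise_not(m)&k
b=cv2.morphologyEx(b,cv2.MORPH_OPEN,np.ones((5,5)));cn=max(cv2.findContours(b,0,2)[0],key=cv2.contourArea);print("bowl",cv2.approxPolyDP(cn,5,True)[:,0].tolist())
t=mask(c,(105,120,30),(130,255,255),(345,0,560,240));cn=max(cv2.findContours(t,0,2)[0],key=cv2.contourArea);print("tray",cv2.approxPolyDP(cn,6,True)[:,0].tolist())
near=ray(c,[(357,187),(474,228)],.024);print("near corners",near.round(4).tolist(),np.linalg.norm(near[0]-near[1]))
print(ray(c,[(437,0)],.036).round(4).tolist())
print("slugs",[(a_,np.round(ray(c,ce,.013)[0,:2],4).tolist()) for a_,ce,_ in blobs(mask(c,(8,90,80),(30,255,255),(425,45,510,130)),30)])
for n,p in (("lipL",(183,30)),("lipR",(259,30)),("gripend",(219,188))): print(n,ray(c,p,.017 if n[0]=="l" else .003+.061).round(4).tolist())
print("mat",ray(c,[(165,173),(262,184),(282,14),(173,0)],.003)[:,:2].round(3).tolist())
E
```

```text
grip px [(103, 219.0, 213, 225), (111, 219.5, 211, 228), (119, 219.5, 210, 229), (127, 219.5, 210, 229), (135, 219.5, 210, 229), (143, 219.0, 209, 229), (151, 218.5, 209, 228), (159, 219.0, 209, 229), (167, 218.5, 209, 228), (175, 218.5, 209, 228), (183, 219.0, 211, 227)] 103 188
bowl [[257, 28], [180, 33], [181, 106], [226, 101], [234, 111], [260, 105]]
tray [[433, 0], [358, 190], [472, 229], [559, 69], [559, 31], [485, 0]]
near corners [[0.4639, -0.2036, 0.024], [0.4431, -0.3556, 0.024]] 0.15343677859132557
[[0.6609, -0.2277, 0.036]]
slugs [(203, [0.6122, -0.2672]), (200, [0.6091, -0.318]), (189, [0.5935, -0.2671]), (187, [0.588, -0.2867]), (191, [0.5866, -0.3148]), (179, [0.5658, -0.2885])]
lipL [[0.5886, 0.0162, 0.017]]
lipR [[0.6046, -0.0615, 0.017]]
gripend [[0.4414, -0.0527, 0.064]]
mat [[0.43, 0.024], [0.44, -0.094], [0.628, -0.081], [0.617, 0.034]]
```

```bash
python3 - <<'E'
from h import *
c=dict(np.load("w0.npz")); t=dict(np.load("top0.npz"))
a=ray(c,[(358,190),(433,0)],0)[:,:2]; b=ray(c,[(472,229)],.036)[0,:2]; b2=ray(c,[(472,229)],.024)[0,:2]
d=a[1]-a[0]; print(a.round(4),b.round(4),b2.round(4),"yawL",np.degrees(np.arctan2(d[1],d[0])))
d=(a[0]-b);print("near edge",np.linalg.norm(d),np.degrees(np.arctan2(-d[0],d[1])), np.linalg.norm(a[0]-b2))
# right wall: outer top edge z .036
e=ray(c,[(559,69)],.036)[0,:2]; d=e-b; print("yawR",np.degrees(np.arctan2(d[1],d[0])))
# top view corners: crop px -> far edge
f=lambda x,y:(140+x/2.66,150+y/2.66)
F=ray(t,[f(607,86),f(738,101)],.05)[:,:2]; N=ray(t,[f(580,278),f(716,295)],.0)[:,:2]; print("far",F.round(4),"near",N.round(4)); d=F[0]-F[1];print(np.linalg.norm(d),np.degrees(np.arctan2(-d[0],d[1])))
yaw=-7.5
for nm,p in(("near from a",a[0]),):
  Rz=R.from_euler('z',yaw,degrees=True).as_matrix()[:2,:2]; o=p-Rz@np.array([-.108,.07]); print("tray origin",o, "from b",b-Rz@np.array([-.108,-.07]),"from far",F[0]-Rz@np.array([.102,.07]),F[1]-Rz@np.array([.102,-.07]))
  S=np.array([[0.6122,-0.2672],[0.6091,-0.318],[0.5935,-0.2671],[0.588,-0.2867],[0.5866,-0.3148],[0.5658,-0.2885]]); print("slugs in tray",((S-o)@Rz).round(4).tolist())
# scoop grip line at heights
for v in (119,183):
    print("grip",v,[ray(c,(219.3,v),h).round(4)[0].tolist() for h in (.045,.06,.075)])
E
```

```text
[[ 0.4561 -0.2124]
 [ 0.6738 -0.2363]] [ 0.4443 -0.3454] [ 0.4413 -0.3537] yawL -6.2475828145162415
near edge 0.13350196589289756 -5.086731912581797 0.1420508928544859
yawR -7.722701941869718
far [[ 0.6662 -0.2293]
 [ 0.6528 -0.3709]] near [[ 0.4622 -0.2066]
 [ 0.4471 -0.3548]]
0.14225072523523277 -5.390927183453138
tray origin [ 0.55403286 -0.29592597] from b [ 0.56046975 -0.29009988] from far [ 0.55594529 -0.28541218] [ 0.56085441 -0.28823143]
slugs in tray [[0.0539, 0.0361], [0.0575, -0.0147], [0.0354, 0.0337], [0.0325, 0.0136], [0.0348, -0.0145], [0.0107, 0.0089]]
grip 119 [[0.5089, -0.0393, 0.045], [0.5098, -0.0422, 0.06], [0.5106, -0.0451, 0.075]]
grip 183 [[0.4418, -0.0491, 0.045], [0.4456, -0.0516, 0.06], [0.4495, -0.054, 0.075]]
```

Scoop: yaw about 12.3°, grip point about (0.484, −0.047, 0.051). The sizes agree to within about 3 mm. I'll move above it and descend.

Request:
{"method": "drive_effector", "body": {"plan": [0,0,-0.7,0.0184,-0.0325,0,0.06,0,0,0,0.0184,-0.0325,0,0.06,0,0,0,0,0,0.04,0.06,0,0,0,0,0,0.04,0.06,0,0,0,0,0,0.03,0.06,0,0,0,0,0,0,0.06]}}

```text
t: 2.15
tcp_pos: [0.4791, -0.0492, 0.1239]
tcp_rot: [[0.978, 0.207, -0.01], [0.207, -0.978, 0.001], [-0.01, -0.003, -1.0]]
contact_force: [-0.7, 0.9, -0.2]
opening: 0.0595
finger_force: 0.0
```

```bash
python3 - <<'E'
from h import *
from rig import r, eyes, readout, ticket
o=readout.observe(); print(delta(o,[.484,-.047,.032],tooldown(12.3)))
c=eyes.capture("wrist"); np.savez("w1.npz",**c); cv2.imwrite("pics/w1.png",c["img"])
E
```

```text
(array([-0.19,  0.56, -0.35]), array([ 0.0062, -0.0009,  0.0918]))
```

View pics/w1.png

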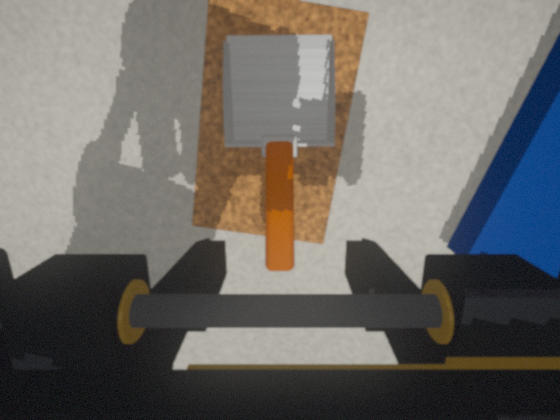

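The grip is at columns 266–294, rows 142–270, vertical in the image and centred between the fingers to within a few pixels. I'll compute the offsets.

```bash
python3 - <<'E'
from h import *
from rig import r, eyes, readout, ticket
c=dict(np.load("w1.npz")); o=readout.observe()
p=lambda u,v,z: ray(c,(u,v),z)[0].round(4)
rear=p(280,269,.076); front=p(280.5,143,.045); L=p(224,35,.017);Rr=p(333,35,.017); print(c["cx"],rear,front,L,Rr,(L+Rr)/2, np.linalg.norm(L-Rr))
lip=(L+Rr)/2; d=lip-rear; print("yaw",np.degrees(np.arctan2(d[1],d[0])),np.linalg.norm(d[:2]), np.degrees(np.arctan2(-(L-Rr)[0],(L-Rr)[1])))
u=d[:2]/np.linalg.norm(d[:2]); print("grip pt",lip[:2]-.119*u, rear[:2]+.045*u)
print(delta(o,list(lip[:2]-.119*u)+[.033],tooldown(12.0)))
E
```

```text
285.288469410956 [ 0.446 -0.053  0.076] [ 0.5254 -0.0364  0.045 ] [0.5892 0.0187 0.017 ] [ 0.6053 -0.0579  0.017 ] [ 0.59725 -0.0196   0.017  ] 0.07827368651085753
yaw 12.452576542988295 0.15489390723976196 11.869808264181883
grip pt [ 0.4810495  -0.04526014] [ 0.48994137 -0.04329658]
(array([-0.1 ,  0.31, -0.04]), array([ 0.0012, -0.0039,  0.0936]))
```

Request:
{"method": "drive_effector", "body": {"plan": [0,0.2,0,0.0025,-0.0039,0.03,0.06,0,0,0,0,0,0.03,0.06,0,0,0,0,0,0.026,0.06,0,0,0,0,0,0.005,0.06,0,0,0,0,0,0,0.06,0,0,0,0,0,0,0.015,0,0,0,0,0,0,0.01,0,0,0,0,0,0,0.01], "clamp_n": 55}}

```text
t: 3.0
tcp_pos: [0.4869, -0.044, 0.0393]
tcp_rot: [[0.978, 0.21, 0.006], [0.21, -0.978, 0.0], [0.006, 0.001, -1.0]]
contact_force: [0.3, 0.1, -0.8]
opening: 0.038
finger_force: 0.0
```

Request:
{"method": "drive_effector", "body": {"plan": [0,0,0,0,0,0,0.01,0,0,0,0,0,0,0.01,0,0,0,0,0,0,0.01,0,0,0,0,0,0,0.01]}}

```text
t: 3.4
tcp_pos: [0.4857, -0.0437, 0.038]
tcp_rot: [[0.978, 0.21, 0.004], [0.21, -0.978, 0.001], [0.004, 0.0, -1.0]]
contact_force: [-0.3, 0.0, 3.0]
opening: 0.0195
finger_force: 55.0
```

Request:
{"method": "drive_effector", "body": {"plan": [0,0,0,0,0,-0.02,0.01,0,0,0,0,0,-0.04,0.01,0,0,0,0,0,-0.04,0.01,0,0,0,0,0,-0.01,0.01,0,0,0,0,0,0,0.01,0,0,0,0,0,0,0.01]}}

```text
t: 4.0
tcp_pos: [0.4841, -0.0436, 0.1462]
tcp_rot: [[0.978, 0.21, 0.001], [0.21, -0.978, 0.001], [0.001, -0.001, -1.0]]
contact_force: [-0.2, 0.1, -1.0]
opening: 0.0197
finger_force: 55.0
```

```bash
python3 - <<'E'
from h import *
from rig import r, eyes, readout, ticket
c=eyes.capture("wrist"); np.savez("w2.npz",**c); cv2.imwrite("pics/w2.png",c["img"])
o=readout.observe(); print(o["tcp_pos"],o["tcp_rot"].tolist(),o["opening"],o["finger_force"])
T=np.eye(4);T[:3,:3]=o["tcp_rot"];T[:3,3]=o["tcp_pos"]; print((np.linalg.inv(T)@c["cam_to_world"]).round(4).tolist())
E
```

```text
[ 0.48353164 -0.04358161  0.14544303] [[0.977758362043625, 0.20973394724197209, -0.0005067820728495488], [0.20973443877068934, -0.9777575375720127, 0.0012895404832959374], [-0.0002250495759449842, -0.001367148644364516, -0.9999990401281756]] 0.019385035323019557 54.97338742017746
[[-0.0006, -0.9628, -0.2701, 0.0691], [1.0, -0.001, 0.0013, 0.0005], [-0.0016, -0.2701, 0.9628, -0.1464], [0.0, 0.0, 0.0, 1.0]]
```

View pics/w2.png

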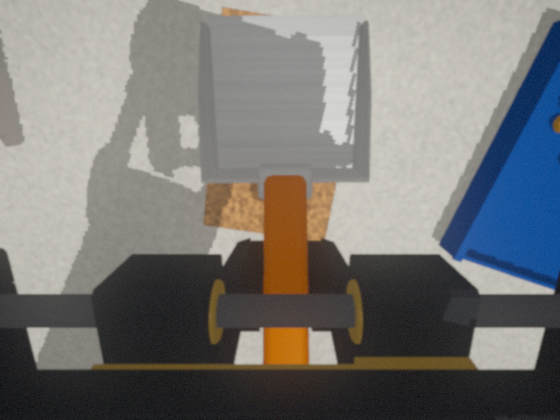

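The lifted scoop is held level. Its lip runs (202,18)–(368,20) and the back wall top is near row 180. I'll get its in-hand pose and the route to the tray.

```bash
python3 - <<'E'
from h import *
from rig import r, eyes, readout, ticket
c=dict(np.load("w2.npz")); o=readout.observe(); T=np.array(o["tcp_rot"]);p=np.array(o["tcp_pos"])
tf=lambda u,v,hs: ((ray(c,(u,v),p[2]-.035+hs)[0]-p)@T).round(4)
for n,a in dict(lipL=(202,20,.014),lipR=(368,20,.014),lipmid=(285,16,.001),backL=(199,182,.034),backR=(370,182,.034)).items(): print(n,tf(*a))
# TCP offset in scoop frame guess: (-.077,0,.035); scoop origin = tcp +T@(.077,0,.035)
def tgt(tx,ty,z,yaw=-6.2,to=(.556,-.289),off=.077):
    Rz=R.from_euler('z',yaw,degrees=True).as_matrix(); s=np.array([*to,0])+Rz@np.array([tx,ty,z]); return s+Rz@np.array([-off,0,.035])
g=tgt(-.05,.010,.085); print(g,delta(o,g,tooldown(-6.2)))
E
```

```text
lipL [ 0.1117 -0.0386  0.021 ]
lipR [0.1117 0.0399 0.0209]
lipmid [0.1168 0.0007 0.034 ]
backL [ 0.0379 -0.0403  0.001 ]
backR [0.0378 0.041  0.0009]
[ 0.43082282 -0.26534257  0.12      ] (array([-0.08,  0.03, 18.31]), array([-0.098 ,  0.2058,  0.0252]))
```

Request:
{"method": "drive_effector", "body": {"plan": [0,0,6.1,0,0,0,0.01,0,0,6.1,0,0,0,0.01,0,0,6.1,0,0,0,0.01,0,0,0,-0.0057,0.0453,0,0.01,0,0,0,-0.0057,0.0453,0,0.01,0,0,0,-0.0057,0.0453,0,0.01,0,0,0,-0.0057,0.0453,0,0.01,0,0,0,-0.0057,0.0453,0,0.01]}}

```text
t: 4.85
tcp_pos: [0.4304, -0.2665, 0.1447]
tcp_rot: [[0.994, -0.108, -0.0], [-0.108, -0.994, 0.003], [-0.001, -0.003, -1.0]]
contact_force: [0.4, 0.5, -1.5]
opening: 0.0193
finger_force: 55.0
```

Request:
{"method": "drive_effector", "body": {"plan": [0,0,0,0,0,0,0.01,0,0,0,0,0,0,0.01]}}

```text
t: 5.05
tcp_pos: [0.4308, -0.2659, 0.145]
tcp_rot: [[0.994, -0.111, -0.0], [-0.111, -0.994, 0.004], [-0.001, -0.004, -1.0]]
contact_force: [-0.8, -0.3, -1.1]
opening: 0.0195
finger_force: 55.0
```

```bash
python3 - <<'E'
from h import *
from rig import r, eyes, readout, ticket
c=eyes.capture("wrist"); np.savez("w3.npz",**c); cv2.imwrite("pics/w3.png",c["img"])
E
```

View pics/w3.png

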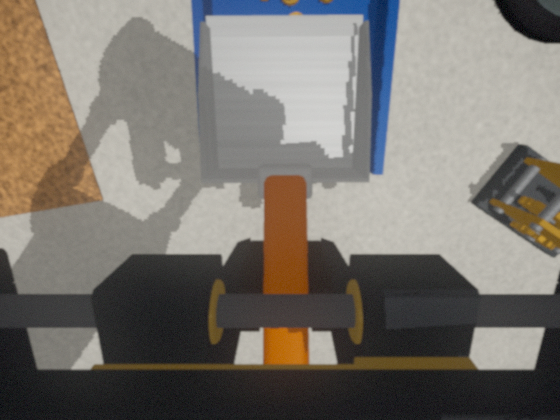

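The scoop is over the tray's near end. The tray's right wall runs (383,172)–(397,0), its left wall is at column 195 at the top, and slugs show at (265..327,0).

```bash
python3 - <<'E'
from h import *
from rig import r, eyes, readout, ticket
c=dict(np.load("w3.npz"));o=readout.observe()
m=mask(c,(100,100,30),(130,255,255)); hsv=cv2.cvtColor(c["img"],cv2.COLOR_BGR2HSV)
for v in (2,8):
    x=np.nonzero(m[v])[0]; print(v,x.min(),x.max(),hsv[v,190:212:2].tolist(),hsv[v,370:402:3].tolist())
for v in (40,100,150,165): x=np.nonzero(m[v,372:])[0]+372; print(v,x.min(),x.max(), ray(c,(x.max(),v),.036)[0].round(4))
print("R",ray(c,(np.nonzero(m[2])[0].max(),2),.036).round(4),"L",[ray(c,(np.nonzero(m[2])[0].min(),2),z)[0].round(4).tolist() for z in (0,.036)])
print(blobs(mask(c,(8,90,80),(30,255,255),(230,0,360,16)),5))
E
```

```text
2 192 398 [[105, 6, 166], [110, 124, 152], [109, 157, 151], [109, 158, 150], [108, 158, 150], [109, 159, 148], [109, 149, 130], [112, 137, 108], [110, 132, 104], [111, 129, 107], [111, 140, 109]] [[108, 204, 116], [107, 210, 101], [110, 186, 103], [109, 219, 86], [108, 195, 90], [107, 195, 89], [107, 206, 124], [107, 208, 147], [107, 203, 151], [107, 192, 150], [115, 9, 169]]
8 193 398 [[90, 3, 168], [110, 99, 154], [109, 157, 153], [109, 155, 150], [109, 152, 153], [109, 155, 150], [109, 159, 135], [111, 123, 108], [112, 125, 106], [111, 140, 106], [112, 126, 111]] [[108, 199, 104], [108, 201, 104], [110, 179, 100], [107, 237, 85], [107, 212, 89], [107, 222, 84], [107, 210, 126], [107, 198, 153], [107, 202, 149], [108, 169, 152], [40, 4, 173]]
40 372 394 [ 0.5415 -0.3586  0.036 ]
100 373 388 [ 0.5001 -0.3533  0.036 ]
150 372 383 [ 0.4625 -0.3484  0.036 ]
165 372 382 [ 0.4505 -0.3473  0.036 ]
R [[ 0.5657 -0.3619  0.036 ]] L [[0.5938, -0.2086, 0.0], [0.5821, -0.2168, 0.036]]
[(54, array([289.72222222,   1.5       ]), array([283,   0,  15,   5], dtype=int32)), (20, array([325.75,   0.65]), array([321,   0,  10,   3], dtype=int32)), (16, array([295.5   ,  13.3125]), array([292,  12,   8,   3], dtype=int32))]
```

```bash
cat >> h.py <<'E'
YAW=-7.;TO=np.array([.5583,-.2877,0])
def lip2tcp(lx,ly,lz,pitch,yaw=YAW):
    "TCP for lip (underside middle) at tray-frame point, nose-down pitch deg"
    Rz=R.from_euler('z',yaw,degrees=True).as_matrix(); M=tooldown(yaw,pitch)
    return TO+Rz@np.array([lx,ly,lz])-M@np.array([.116,0.0007,.035]),M
def state(o):
    Rz=R.from_euler('z',YAW,degrees=True).as_matrix(); T=np.array(o["tcp_rot"])
    return "lip",((np.array(o["tcp_pos"])+T@np.array([.116,.0007,.035])-TO)@Rz).round(4),"pitch",round(float(np.degrees(np.arcsin(-T[2,0]))),2),"yaw",round(float(np.degrees(np.arctan2(T[1,0],T[0,0]))),2),"F",np.round(o["contact_force"],1),"t",o["t"],"op",round(o["opening"],4)
E
python3 - <<'E'
from h import *
from rig import r, eyes, readout, ticket
o=readout.observe();print(state(o));print(delta(o,*lip2tcp(-.012,.0015,.012,2)))
E
```

```text
('lip', array([-0.0129,  0.0079,  0.1102]), 'pitch', 0.01, 'yaw', -6.27, 'F', array([-0.1,  0.7, -1.4]), 't', 5.1, 'op', 0.0194)
(array([-0.19, -1.99,  0.74]), array([0.0022, 0.0052, 0.0942]))
```

Request:
{"method": "drive_effector", "body": {"plan": [0,-2,0.7,0.0022,0.0052,0,0.01,0,0,0,0,0,0.03,0.01,0,0,0,0,0,0.03,0.01,0,0,0,0,0,0.02,0.01,0,0,0,0,0,0.008,0.01,0,0,0,0,0,0.005,0.01,0,0,0,0,0,0,0.01,0,0,0,0,0,0,0.01]}}

```text
t: 5.9
tcp_pos: [0.4322, -0.2711, 0.0554]
tcp_rot: [[0.992, -0.119, -0.03], [-0.119, -0.993, 0.004], [-0.03, -0.0, -1.0]]
contact_force: [-0.4, -0.1, -0.9]
opening: 0.0196
finger_force: 55.0
```

```bash
python3 - <<'E'
from h import *
from rig import r, eyes, readout, ticket
o=readout.observe();print(state(o));print(delta(o,*lip2tcp(-.012,.0015,.004,2)))
E
```

```text
('lip', array([-0.0123,  0.0007,  0.0169]), 'pitch', 1.72, 'yaw', -6.86, 'F', array([-0.4, -0.1, -0.9]), 't', 5.9, 'op', 0.0196)
(array([-0.  , -0.28,  0.14]), array([ 0.0009, -0.0011,  0.0124]))
```

Request:
{"method": "drive_effector", "body": {"plan": [0,0,0,0,0,0.008,0.01,0,0,0,0,0,0.003,0.01,0,0,0,0,0,0.001,0.01,0,0,0,0,0,0,0.01], "lines": "1,5"}}

```text
t: 6.3
tcp_pos: [0.4308, -0.271, 0.0425]
tcp_rot: [[0.992, -0.12, -0.031], [-0.12, -0.993, 0.005], [-0.032, -0.001, -1.0]]
contact_force: [-1.5, -0.6, 1.2]
opening: 0.0193
```

Request:
{"method": "drive_effector", "body": {"plan": [0,0,0,0,0,0.001,0.01,0,0,0,0,0,0.001,0.01,0,0,0,0,0,0,0.01]}}

```text
t: 6.6
tcp_pos: [0.4309, -0.2711, 0.0408]
tcp_rot: [[0.992, -0.12, -0.031], [-0.12, -0.993, 0.004], [-0.031, -0.001, -1.0]]
contact_force: [-1.7, 1.0, 4.7]
opening: 0.0195
finger_force: 55.0
```

```bash
python3 - <<'E'
from h import *
from rig import r, eyes, readout, ticket
o=readout.observe();print(state(o))
E
```

```text
('lip', array([-0.0136,  0.0005,  0.0023]), 'pitch', 1.78, 'yaw', -6.89, 'F', array([-1.7,  1. ,  4.7]), 't', 6.6, 'op', 0.0195)
```

Request:
{"method": "drive_effector", "body": {"plan": [0,0,0,0.006,0,-0.0002,0.01,0,0,0,0.006,0,-0.0002,0.01,0,0,0,0.006,0,-0.0002,0.01,0,0,0,0.006,0,-0.0002,0.01,0,0,0,0.006,0,-0.0002,0.01,0,0,0,0.006,0,-0.0002,0.01,0,0,0,0.006,0,-0.0002,0.01,0,0,0,0,0,0,0.01], "only": "force"}}

```text
contact_force: [0.6, 0.6, 2.4]
finger_force: 55.0
```

```bash
python3 - <<'E'
from h import *
from rig import r, eyes, readout, ticket
o=readout.observe();print(state(o)); c=eyes.capture("wrist"); np.savez("w4.npz",**c);cv2.imwrite("pics/w4.png",c["img"])
E
```

```text
('lip', array([0.03  , 0.0007, 0.0023]), 'pitch', 1.7, 'yaw', -6.87, 'F', array([0.6, 0.6, 2.4]), 't', 7.4, 'op', 0.0191)
```

View pics/w4.png

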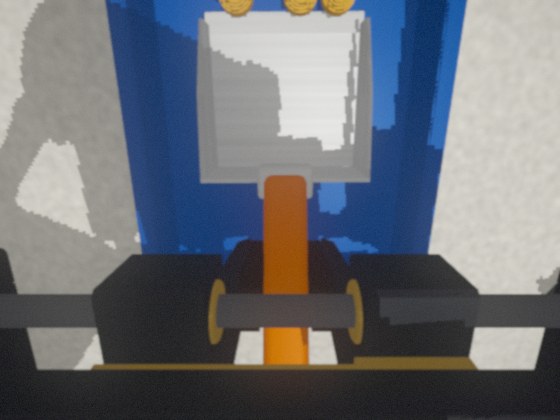

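Three slugs are against the lip at (237,0), (298,3) and (337,3), all within the scoop's width. I'll keep pushing toward the ramp.

Request:
{"method": "drive_effector", "body": {"plan": [0,0,0,0.005,0,-0.0002,0.01,0,0,0,0.005,0,-0.0002,0.01,0,0,0,0.005,0,-0.0002,0.01,0,0,0,0.005,0,-0.0002,0.01,0,0,0,0,0,0,0.01], "only": "force"}}

```text
contact_force: [-0.5, -0.3, 2.4]
finger_force: 55.0
```

Request:
{"method": "drive_effector", "body": {"plan": [0,0,0,0.004,0,-0.0002,0.01,0,0,0,0.004,0,-0.0002,0.01,0,0,0,0.003,0,-0.0002,0.01,0,0,0,0,0,0,0.01], "only": "force"}}

```text
contact_force: [-1.3, 0.2, 4.0]
finger_force: 55.0
```

```bash
python3 - <<'E'
from h import *
from rig import r, eyes, readout, ticket
o=readout.observe();print(state(o)); c=eyes.capture("wrist"); np.savez("w5.npz",**c)
print([(a,ce.round(0),s.tolist()) for a,ce,s in blobs(mask(c,(15,90,80),(30,255,255),(190,0,380,120)),15)])
E
```

```text
('lip', array([0.0596, 0.0009, 0.0022]), 'pitch', 1.8, 'yaw', -6.89, 'F', array([-1.3,  0.2,  4. ]), 't', 8.35, 'op', 0.0196)
[(4035, array([272.,  19.]), [194, 0, 141, 60]), (750, array([350.,  11.]), [334, 0, 34, 27])]
```

Request:
{"method": "drive_effector", "body": {"plan": [0,0,0,0.003,0,-0.0002,0.01,0,0,0,0.003,0,-0.0002,0.01,0,0,0,0.002,0,-0.0002,0.01,0,0,0,0,0,0,0.01], "only": "force"}}

```text
contact_force: [-12.3, 2.5, 8.9]
finger_force: 55.0
```

```bash
python3 - <<'E'
from h import *
from rig import r, eyes, readout, ticket
o=readout.observe();print(state(o)); c=eyes.capture("wrist"); np.savez("w5.npz",**c);cv2.imwrite("pics/w5.png",c["img"])
print([(a,ce.round(0),s.tolist()) for a,ce,s in blobs(mask(c,(15,90,80),(30,255,255),(190,0,380,120)),15)])
E
```

```text
('lip', array([0.062 , 0.0021, 0.    ]), 'pitch', 2.41, 'yaw', -6.84, 'F', array([-12.3,   2.5,   8.9]), 't', 8.8, 'op', 0.0193)
[(5093, array([286.,  18.]), [194, 0, 169, 60])]
```

View pics/w5.png

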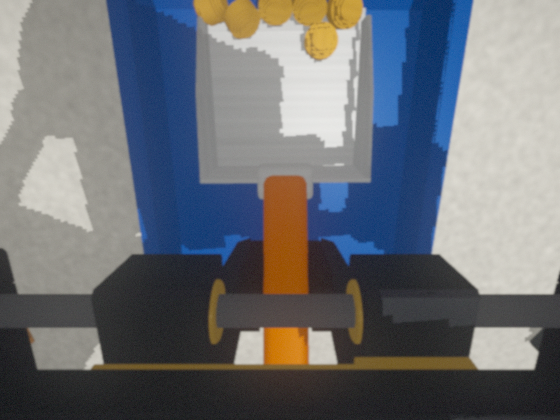

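All six slugs are at the lip: one is fully in the bowl at (321,42) and five lie in a row at about row 10, with the lip on the ramp foot (12 N). Next I'll climb the ramp with the nose pitching up and the heel staying clear of the floor.

```bash
cat > plan.py <<'E'
from h import *
def plan(o,way,first=None):
    "rows between consecutive (lipx,lipz,pitch) waypoints, y fixed"
    cur=dict(tcp_pos=o["tcp_pos"],tcp_rot=o["tcp_rot"])
    for w in way:
        p,M=lip2tcp(w[0],.0015,w[1],w[2]); print(w,*delta(cur,p,M)); cur=dict(tcp_pos=p,tcp_rot=M)
E
python3 - <<'E'
from plan import *
from rig import r, eyes, readout, ticket
o=readout.observe();print(state(o))
plan(o,[(.0600,.003,1),(.0605,.006,-2),(.065,.011,-5),(.070,.016,-8),(.075,.021,-11),(.080,.026,-14),(.084,.030,-17),(.086,.034,-20)])
E
```

```text
('lip', array([0.062 , 0.0021, 0.    ]), 'pitch', 2.4, 'yaw', -6.84, 'F', array([-12.7,   1.5,   8.9]), 't', 8.85, 'op', 0.0194)
(0.06, 0.003, 1) [-0.19  1.4   0.16] [-0.003   0.0001 -0.    ]
(0.0605, 0.006, -2) [ 0.  3. -0.] [-0.0012  0.      0.0031]
(0.065, 0.011, -5) [-0.  3.  0.] [ 0.003  -0.      0.0013]
(0.07, 0.016, -8) [0. 3. 0.] [ 0.0037 -0.      0.0016]
(0.075, 0.021, -11) [-0.  3.  0.] [ 0.004  -0.      0.0019]
(0.08, 0.026, -14) [-0.  3. -0.] [0.0042 0.     0.0022]
(0.084, 0.03, -17) [0. 3. 0.] [0.0032 0.     0.0032]
(0.086, 0.034, -20) [-0.  3.  0.] [ 0.0014 -0.      0.0029]
```

Request:
{"method": "drive_effector", "body": {"plan": [0,1.4,0,-0.0015,0,0,0.01,0,3,0,-0.0012,0,0.003,0.01,0,3,0,0.003,0,0.0013,0.01,0,3,0,0.0037,0,0.0016,0.01,0,0,0,0,0,0,0.01], "only": "force"}}

```text
contact_force: [-0.5, 0.3, -1.7]
finger_force: 55.0
```

```bash
python3 - <<'E'
from plan import *
from rig import r, eyes, readout, ticket
o=readout.observe();print(state(o)); c=eyes.capture("wrist"); np.savez("w6.npz",**c)
print([(a,ce.round(0),s.tolist()) for a,ce,s in blobs(mask(c,(15,90,80),(30,255,255),(190,0,380,120)),15)])
plan(o,[(.075,.021,-11),(.080,.026,-14),(.084,.030,-17),(.086,.034,-20)])
E
```

```text
('lip', array([0.0742, 0.0017, 0.0165]), 'pitch', -8.43, 'yaw', -6.96, 'F', array([-0.5,  0.3, -1.7]), 't', 9.35, 'op', 0.0197)
[(693, array([220.,  12.]), [205, 0, 30, 28]), (3107, array([314.,  21.]), [257, 0, 101, 62]), (873, array([268.,  64.]), [253, 46, 32, 36])]
(0.075, 0.021, -11) [-0.16  2.58  0.03] [-0.      0.0001  0.0009]
(0.08, 0.026, -14) [-0.  3. -0.] [0.0042 0.     0.0022]
(0.084, 0.03, -17) [0. 3. 0.] [0.0032 0.     0.0032]
(0.086, 0.034, -20) [-0.  3.  0.] [ 0.0014 -0.      0.0029]
```

Request:
{"method": "drive_effector", "body": {"plan": [0,2.6,0,0.001,0,0.0012,0.01,0,3,0,0.0042,0,0.0022,0.01,0,3,0,0.0032,0,0.0032,0.01,0,3,0,0.0014,0,0.0029,0.01,0,0,0,0,0,0,0.01], "only": "force"}}

```text
contact_force: [-0.7, 0.2, -2.9]
finger_force: 55.0
```

```bash
python3 - <<'E'
from plan import *
from rig import r, eyes, readout, ticket
o=readout.observe();print(state(o)); c=eyes.capture("wrist"); np.savez("w6.npz",**c)
print([(a,ce.round(0),s.tolist()) for a,ce,s in blobs(mask(c,(15,90,80),(30,255,255),(190,0,380,190)),15)])
plan(o,[(.082,.045,-20),(.082,.075,-20),(.075,.095,-20)])
E
```

```text
('lip', array([0.0876, 0.0018, 0.0339]), 'pitch', -19.99, 'yaw', -6.98, 'F', array([-0.7,  0.2, -2.9]), 't', 9.9, 'op', 0.0191)
[(960, array([290.,   7.]), [257, 0, 67, 19]), (1926, array([332.,  32.]), [305, 0, 54, 68]), (625, array([237., 155.]), [223, 141, 27, 29]), (568, array([290., 153.]), [276, 140, 29, 24]), (220, array([287., 185.]), [270, 180, 32, 10])]
(0.082, 0.045, -20) [-0.21  0.01  0.02] [-0.0015  0.0001 -0.0123]
(0.082, 0.075, -20) [0. 0. 0.] [ 0.0103  0.     -0.0282]
(0.075, 0.095, -20) [0. 0. 0.] [ 0.0003 -0.     -0.0212]
```

```bash
python3 - <<'E'
from plan import *
from rig import r, eyes, readout, ticket
o=readout.observe()
plan(o,[(.0876,.036,-23),(.0876,.039,-26)])
E
```

```text
(0.0876, 0.036, -23) [-0.17  3.01  0.03] [-0.0018 -0.0002  0.0045]
(0.0876, 0.039, -26) [-0.  3.  0.] [-0.0005  0.      0.0034]
```

Request:
{"method": "drive_effector", "body": {"plan": [0,3,0,-0.0017,0,0.0035,0.01,0,3,0,-0.0017,0,0.0035,0.01,0,0,0,0,0,0,0.01,0,0,0,0,0,0,0.01], "only": "force"}}

```text
contact_force: [-0.2, -0.6, -1.7]
finger_force: 55.0
```

```bash
python3 - <<'E'
from plan import *
from rig import r, eyes, readout, ticket
o=readout.observe();print(state(o)); c=eyes.capture("wrist"); np.savez("w6.npz",**c);cv2.imwrite("pics/w6.png",c["img"])
print([(a,ce.round(0),s.tolist()) for a,ce,s in blobs(mask(c,(15,90,80),(30,255,255),(190,0,380,190)),15)])
E
```

```text
('lip', array([0.0877, 0.0009, 0.0408]), 'pitch', -26.1, 'yaw', -6.93, 'F', array([-0.2, -0.6, -1.7]), 't', 10.35, 'op', 0.0194)
[(876, array([338.,  77.]), [322, 60, 33, 34]), (2429, array([270., 145.]), [225, 110, 81, 60]), (719, array([324., 125.]), [309, 110, 31, 30]), (396, array([286., 184.]), [268, 177, 36, 13])]
```

View pics/w6.png

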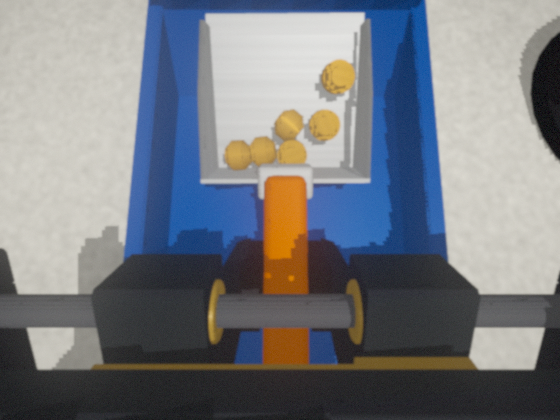

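All six slugs are in the bowl: three against the back wall at about row 152, others at (288,125), (323,125) and (338,77). Now I'll lift gently.

Request:
{"method": "drive_effector", "body": {"plan": [0,0,0,0.0022,0,-0.0045,0.01,0,0,0,0.0044,0,-0.009,0.01,0,0,0,0.0088,0,-0.018,0.01,0,0,0,0.0088,0,-0.018,0.01,0,0,0,0.0088,0,-0.018,0.01,0,0,0,0.0088,0,-0.018,0.01,0,0,0,0.0088,0,-0.018,0.01,0,0,0,0.0044,0,-0.009,0.01], "only": "force"}}

```text
contact_force: [-0.3, 0.3, -2.4]
finger_force: 55.0
```

Request:
{"method": "drive_effector", "body": {"plan": [0,0,0,0,0,0,0.01,0,0,0,0,0,0,0.01], "quiet": true}}

```text
ok
```

```bash
cat >> plan.py <<'E'
PAN=np.array([.593,.298])
def pan2tcp(back,z,pitch,yaw=12):
    M=tooldown(yaw,pitch); u=np.array([np.cos(np.radians(yaw)),np.sin(np.radians(yaw))])
    return np.array([*(PAN-back*u),z])-M@np.array([.116,.0007,.035]),M
def planp(o,way):
    cur=dict(tcp_pos=o["tcp_pos"],tcp_rot=o["tcp_rot"])
    for w in way:
        p,M=pan2tcp(*w); print(w,p.round(3),*delta(cur,p,M)); cur=dict(tcp_pos=p,tcp_rot=M)
E
python3 - <<'E'
from plan import *
from rig import r, eyes, readout, ticket
o=readout.observe();print(state(o),o["tcp_pos"]); c=eyes.capture("wrist")
print([(a,ce.round(0),s.tolist()) for a,ce,s in blobs(mask(c,(15,90,80),(30,255,255),(190,0,380,190)),15)])
planp(o,[(.012,.19,-20)])
E
```

```text
('lip', array([0.0869, 0.001 , 0.1659]), 'pitch', -26.16, 'yaw', -6.9, 'F', array([ 0.2,  0.4, -2.2]), 't', 11.4, 'op', 0.0194) [ 0.52608128 -0.28230064  0.14614976]
[(3935, array([291., 144.]), [227, 110, 131, 60]), (369, array([286., 184.]), [268, 178, 37, 12])]
(0.012, 0.19, -20) [0.463 0.271 0.183] [  7.36  -6.11 -17.39] [-0.0997 -0.5418 -0.0898]
```

Request:
{"method": "drive_effector", "body": {"plan": [0,0,0,-0.0012,-0.0065,-0.001,0.01,0,0,0,-0.003,-0.0163,-0.003,0.01,0,0,0,-0.0055,-0.0299,-0.005,0.01,0,0,0,-0.0055,-0.0299,-0.005,0.01,0,0,0,-0.0055,-0.0299,-0.005,0.01,0,0,0,-0.0055,-0.0299,-0.005,0.01,0,0,0,-0.0055,-0.0299,-0.005,0.01,0,0,0,-0.0055,-0.0299,-0.005,0.01], "only": "pos|force"}}

```text
tcp_pos: [0.501, -0.0743, 0.1592]
contact_force: [-0.3, 0.5, -2.1]
finger_force: 55.0
```

Request:
{"method": "drive_effector", "body": {"plan": [0,0,0,-0.0055,-0.0299,-0.005,0.01,0,0,0,-0.0055,-0.0299,-0.005,0.01,0,0,0,-0.0055,-0.0299,-0.005,0.01,0,0,0,-0.0055,-0.0299,-0.005,0.01,0,0,0,-0.0055,-0.0299,-0.005,0.01,0,0,0,-0.0055,-0.0299,-0.005,0.01,0,0,0,-0.0055,-0.0299,-0.005,0.01,0,0,0,-0.0055,-0.0299,-0.005,0.01], "only": "pos|force"}}

```text
tcp_pos: [0.473, 0.1696, 0.1761]
contact_force: [0.1, 0.4, -2.1]
finger_force: 55.0
```

Request:
{"method": "drive_effector", "body": {"plan": [0,0,0,-0.0055,-0.0299,-0.005,0.01,0,0,0,-0.0055,-0.0299,-0.005,0.01,0,0,0,-0.0055,-0.0299,-0.005,0.01,0,0,0,-0.003,-0.0163,-0.003,0.01,0,0,0,-0.0012,-0.0065,-0.001,0.01,0,0,0,0,0,0,0.01], "only": "pos|force"}}

```text
tcp_pos: [0.4691, 0.2697, 0.1922]
contact_force: [-0.5, 0.1, -2.5]
finger_force: 55.0
```

```bash
python3 - <<'E'
from plan import *
from rig import r, eyes, readout, ticket
o=readout.observe(); c=eyes.capture("wrist")
print([(a,ce.round(0),s.tolist()) for a,ce,s in blobs(mask(c,(15,90,80),(30,255,255),(190,0,380,190)),15)])
planp(o,[(.012,.19,-20)])
E
```

```text
[(3959, array([290., 145.]), [225, 112, 132, 58]), (364, array([286., 184.]), [268, 177, 36, 13])]
(0.012, 0.19, -20) [0.463 0.271 0.183] [  6.06  -4.83 -16.49] [-0.0096 -0.0006  0.0055]
```

Request:
{"method": "drive_effector", "body": {"plan": [1.5,-1.2,-4.1,-0.0024,0,0.0014,0.01,1.5,-1.2,-4.1,-0.0024,0,0.0014,0.01,1.5,-1.2,-4.1,-0.0024,0,0.0014,0.01,1.5,-1.2,-4.1,-0.0024,0,0.0014,0.01,0,0,0,0,0,0,0.01,0,0,0,0,0,0,0.01], "only": "pos|force"}}

```text
tcp_pos: [0.4626, 0.2684, 0.1832]
contact_force: [0.9, -0.9, -2.0]
finger_force: 55.0
```

```bash
python3 - <<'E'
from plan import *
from rig import r, eyes, readout, ticket
o=readout.observe(); c=eyes.capture("wrist"); np.savez("w7.npz",**c); print(o["t"])
planp(o,[(.012,.19,-20),(.012,.16,-8),(.012,.135,4),(.012,.118,12),(.012,.112,18),(.012,.107,24),(.012,.105,30),(.012,.104,36),(.012,.104,42),(.012,.104,48),(.012,.104,54)])
# pan rim check: dark grey boundary seen in wrist beyond the scoop
g=cv2.cvtColor(c["img"],cv2.COLOR_BGR2GRAY); print([int(v) for v in g[40,90:200:5]],[int(v) for v in g[40,370:500:5]])
t=eyes.capture("top"); print([(a,ce.round(0)) for a,ce,s in blobs(mask(t,(8,120,60),(30,255,255),(120,150,260,290)),8)])
E
```

```text
14.3
(0.012, 0.19, -20) [0.463 0.271 0.183] [ 0.14 -0.05 -0.27] [ 0.0007 -0.0026  0.0003]
(0.012, 0.16, -8) [0.464 0.271 0.179] [ -0. -12.  -0.] [-0.0004  0.      0.0048]
(0.012, 0.135, 4) [0.47  0.273 0.178] [  0. -12.   0.] [ 0.0063 -0.      0.0014]
(0.012, 0.118, 12) [0.477 0.274 0.176] [-0. -8. -0.] [0.0072 0.     0.0012]
(0.012, 0.112, 18) [0.484 0.276 0.181] [ 0. -6.  0.] [ 0.0055  0.     -0.0061]
(0.012, 0.107, 24) [0.491 0.277 0.186] [-0. -6.  0.] [ 0.0058 -0.     -0.0072]
(0.012, 0.105, 30) [0.5   0.279 0.193] [ 0. -6.  0.] [ 0.0051 -0.     -0.0101]
(0.012, 0.104, 36) [0.509 0.281 0.2  ] [-0. -6. -0.] [ 0.0048 -0.     -0.0111]
(0.012, 0.104, 42) [0.52  0.283 0.208] [-0. -6. -0.] [ 0.0043  0.     -0.0119]
(0.012, 0.104, 48) [0.531 0.285 0.214] [ 0. -6.  0.] [ 0.0043 -0.     -0.0119]
(0.012, 0.104, 54) [0.542 0.288 0.218] [-0. -6.  0.] [ 0.0043  0.     -0.0119]
[31, 34, 38, 39, 41, 48, 47, 51, 54, 58, 115, 181, 179, 180, 181, 179, 182, 183, 182, 177, 181, 132] [141, 183, 180, 181, 180, 178, 184, 181, 175, 181, 182, 174, 176, 179, 182, 180, 179, 180, 180, 176, 180, 176, 176, 177, 177, 177]
[(122, array([182., 220.])), (74, array([182., 232.]))]
```

Request:
{"method": "drive_effector", "body": {"plan": [0,-6,0,0.0005,-0.0026,0.0026,0.01,0,-6,0,0,0,0.0024,0.01,0,-6,0,0.0031,0,0.0007,0.01,0,-6,0,0.0031,0,0.0007,0.01,0,-4,0,0.0036,0,0.0006,0.01,0,-4,0,0.0036,0,0.0006,0.01,0,0,0,0,0,0,0.01], "only": "pos|force"}}

```text
tcp_pos: [0.4788, 0.2757, 0.1751]
contact_force: [-0.1, 0.2, -2.2]
finger_force: 55.0
```

```bash
python3 - <<'E'
from plan import *
from rig import r, eyes, readout, ticket
o=readout.observe(); c=eyes.capture("wrist"); print(state(o)[3])
print([(a,ce.round(0),s.tolist()) for a,ce,s in blobs(mask(c,(15,90,80),(30,255,255),(190,0,380,190)),15)])
planp(o,[(.012,.118,12),(.012,.112,18),(.012,.107,24)])
E
```

```text
11.96
[(1650, array([246.,  78.]), [217, 53, 57, 51]), (780, array([333.,  88.]), [317, 73, 33, 31]), (673, array([257., 107.]), [245, 92, 26, 32]), (1336, array([305., 151.]), [276, 137, 59, 30])]
(0.012, 0.118, 12) [0.477 0.274 0.176] [ 0.06 -0.04 -0.17] [-0.0021  0.0013 -0.0008]
(0.012, 0.112, 18) [0.484 0.276 0.181] [ 0. -6.  0.] [ 0.0055  0.     -0.0061]
(0.012, 0.107, 24) [0.491 0.277 0.186] [-0. -6.  0.] [ 0.0058 -0.     -0.0072]
```

Request:
{"method": "drive_effector", "body": {"plan": [0,-3,0,0.002,0,-0.003,0.01,0,-3,0,0.0028,0,-0.003,0.01,0,-3,0,0.0028,0,-0.0036,0.01,0,-3,0,0.0028,0,-0.0036,0.01,0,0,0,0,0,0,0.01,0,0,0,0,0,0,0.01], "only": "pos|force"}}

```text
tcp_pos: [0.4901, 0.2784, 0.1859]
contact_force: [-0.5, -0.4, -1.9]
finger_force: 55.0
```

```bash
python3 - <<'E'
from plan import *
from rig import r, eyes, readout, ticket
o=readout.observe(); c=eyes.capture("wrist"); print(state(o)[3])
print([(a,ce.round(0),s.tolist()) for a,ce,s in blobs(mask(c,(15,90,80),(30,255,255),(150,0,420,190)),15)])
planp(o,[(.012,.107,24),(.012,.105,30),(.012,.104,36),(.012,.104,42)])
E
```

```text
23.82
[(1701, array([308.,  94.]), [277, 76, 64, 36])]
(0.012, 0.107, 24) [0.491 0.277 0.186] [ 0.01 -0.18 -0.09] [ 0.0008  0.0015 -0.0006]
(0.012, 0.105, 30) [0.5   0.279 0.193] [ 0. -6.  0.] [ 0.0051 -0.     -0.0101]
(0.012, 0.104, 36) [0.509 0.281 0.2  ] [-0. -6. -0.] [ 0.0048 -0.     -0.0111]
(0.012, 0.104, 42) [0.52  0.283 0.208] [-0. -6. -0.] [ 0.0043  0.     -0.0119]
```

Four slugs are out and two are still in the bowl. I'll keep tipping.

Request:
{"method": "drive_effector", "body": {"plan": [0,-3,0,0.0026,0,-0.005,0.01,0,-3,0,0.0026,0,-0.005,0.01,0,-3,0,0.0024,0,-0.0056,0.01,0,-3,0,0.0024,0,-0.0056,0.01,0,-3,0,0.0022,0,-0.006,0.01,0,-3,0,0.0022,0,-0.006,0.01,0,0,0,0,0,0,0.01,0,0,0,0,0,0,0.01], "only": "pos|force"}}

```text
tcp_pos: [0.5192, 0.2845, 0.2064]
contact_force: [0.1, -0.4, 0.1]
finger_force: 55.0
```

```bash
python3 - <<'E'
from plan import *
from rig import r, eyes, readout, ticket
o=readout.observe(); c=eyes.capture("wrist"); print(state(o)[3])
print([(a,ce.round(0),s.tolist()) for a,ce,s in blobs(mask(c,(15,90,80),(30,255,255),(150,0,420,190)),15)])
t=eyes.capture("top"); print([(a,ce.round(0),s.tolist()) for a,ce,s in blobs(mask(t,(8,120,60),(30,255,255),(120,150,260,290)),4)])
s=eyes.capture("side"); print([(a,ce.round(0),s_.tolist()) for a,ce,s_ in blobs(mask(s,(12,120,60),(30,255,255),(165,230,300,330)),4)])
E
```

```text
41.85
[]
[]
[(516, array([285., 238.]), [263, 230, 37, 21]), (10, array([225., 235.]), [223, 233, 5, 4]), (115, array([195., 259.]), [187, 253, 19, 16])]
```

Request:
{"method": "drive_effector", "body": {"plan": [0,0,0,-0.0134,0,-0.015,0.01,0,0,0,-0.0268,0,-0.03,0.01,0,0,0,-0.0268,0,-0.03,0.01,0,7,0,0,0,0,0.01,0,7,0,0,0,0,0.01,0,7,0,0,0,0,0.01,0,7,0,0,0,0,0.01,0,7,0,0,0,0,0.01], "only": "pos|force"}}

```text
tcp_pos: [0.5195, 0.2845, 0.3087]
contact_force: [0.6, 0.2, -0.7]
finger_force: 55.0
```

Request:
{"method": "drive_effector", "body": {"plan": [0,7,0,0,0.045,0,0.01,0,0,0,0,0.045,0,0.01,0,0,0,0,0.045,0,0.01,0,0,0,0,0.045,0,0.01,0,0,0,0,0.045,0,0.01,0,0,0,0,0.045,0,0.01,0,0,0,0,0,0,0.01,0,0,0,0,0,0,0.01], "only": "pos|force"}}

```text
tcp_pos: [0.5748, 0.0195, 0.3075]
contact_force: [-0.1, 0.1, -0.4]
finger_force: 55.0
```

```bash
python3 - <<'E'
from plan import *
from rig import r, eyes, readout, ticket
t=eyes.capture("top"); np.savez("t2.npz",**t)
for a,ce,s in blobs(mask(t,(8,80,50),(30,255,255),(60,100,300,300)),4): q=ray(t,ce,.08)[0,:2]; print(a,ce.round(1),q.round(3),"from pan",np.linalg.norm(q-PAN).round(3))
print("tray",[(a,ce.round(1).tolist()) for a,ce,s in blobs(mask(t,(8,80,50),(30,255,255),(355,175,425,265)),4)])
print(mask(t,(8,80,50),(30,255,255),(255,190,340,270)).sum()//255)
o=readout.observe(); print(o["t"],o["tcp_pos"],state(o)[3:6])
E
```

```text
33 [276.9 121. ] [0.835 0.038] from pan 0.355
145 [184.4 183.9] [0.642 0.295] from pan 0.049
30 [170.4 185.6] [0.636 0.335] from pan 0.056
705 [287.8 211.2] [0.57  0.001] from pan 0.298
tray []
988
18.4 [0.57480406 0.02054359 0.30748018] (-0.08, 'yaw', 11.87)
```

All six slugs are in the pan (5 in a cluster plus 1, within 56 mm of its centre) and the tray is empty. Now I'll return the scoop to the mat.

Request:
{"method": "drive_effector", "body": {"plan": [0,0,0,-0.0335,0.0149,0.03,0.01,0,0,0,-0.0335,0.0149,0.04,0.01,0,0,0,-0.0335,0.0149,0.04,0.01,0,0,0,0,0,0.04,0.01,0,0,0,0,0,0.04,0.01,0,0,0,0,0,0.03,0.01,0,0,0,0,0,0.01,0.01,0,0,0,0,0,0,0.01], "only": "pos|force"}}

```text
tcp_pos: [0.4899, -0.0394, 0.0822]
contact_force: [0.3, 0.5, -0.8]
finger_force: 55.0
```

```bash
python3 - <<'E'
from plan import *
from rig import r, eyes, readout, ticket
o=readout.observe(); print(delta(o,[.4857,-.0437,.046],tooldown(12.1)))
c=eyes.capture("wrist"); w=dict(np.load("w2.npz")); 
f=lambda c:cv2.cvtColor(c["img"],cv2.COLOR_BGR2HSV)
def rows(c):
    h=f(c); m=cv2.inRange(h,(8,90,60),(25,255,255)); b=cv2.inRange(h,(0,0,95),(180,40,255))
    return [int(v) for v in h[6:30:2,240,2]],[int(v) for v in h[170:196:2,240,2]],[int(v) for v in h[165:185:2,285,1]]
print(rows(w));print(rows(c))
E
```

```text
(array([-0.06,  0.11, -0.08]), array([-0.005 ,  0.0034,  0.0362]))
([195, 194, 189, 190, 180, 154, 142, 146, 145, 142, 141, 142], [129, 129, 127, 129, 133, 136, 159, 185, 177, 172, 179, 185, 180], [10, 9, 9, 7, 11, 93, 184, 193, 200, 204])
([167, 169, 173, 181, 181, 148, 142, 145, 143, 143, 144, 146], [131, 132, 128, 129, 131, 137, 133, 127, 115, 111, 114, 117, 128], [10, 8, 6, 9, 14, 86, 183, 211, 208, 188])
```

The scoop has not slipped in the grip (same image rows as after the lift), so I'll set it down.

Request:
{"method": "drive_effector", "body": {"plan": [0,0,0,-0.005,0.0034,0.02,0.01,0,0,0,0,0,0.012,0.01,0,0,0,0,0,0.006,0.01,0,0,0,0,0,0.003,0.01,0,0,0,0,0,0,0.01,0,0,0,0,0,0,0.01]}}

```text
t: 19.85
tcp_pos: [0.4879, -0.0451, 0.043]
tcp_rot: [[0.978, 0.207, 0.002], [0.207, -0.978, -0.0], [0.002, 0.001, -1.0]]
contact_force: [0.1, 0.5, -0.9]
opening: 0.0197
finger_force: 55.0
```

Request:
{"method": "drive_effector", "body": {"plan": [0,0,0,0,0,0.002,0.01,0,0,0,0,0,0.0015,0.01,0,0,0,0,0,0.001,0.01,0,0,0,0,0,0.0005,0.01,0,0,0,0,0,0,0.01,0,0,0,0,0,0,0.01]}}

```text
t: 20.45
tcp_pos: [0.4872, -0.0452, 0.0375]
tcp_rot: [[0.978, 0.206, 0.001], [0.206, -0.978, -0.0], [0.001, 0.0, -1.0]]
contact_force: [-1.2, 0.1, 0.9]
opening: 0.0195
finger_force: 55.0
```

Request:
{"method": "drive_effector", "body": {"plan": [0,0,0,0,0,0,0.03,0,0,0,0,0,0,0.045,0,0,0,0,0,0,0.06,0,0,0,0,0,0,0.06,0,0,0,0,0,-0.03,0.06,0,0,0,0,0,-0.04,0.06,0,0,0,0,0,-0.04,0.06,0,0,0,0,0,-0.04,0.06]}}

```text
t: 21.25
tcp_pos: [0.4867, -0.0451, 0.1887]
tcp_rot: [[0.978, 0.207, 0.001], [0.207, -0.978, 0.0], [0.001, 0.0, -1.0]]
contact_force: [0.5, -0.2, 0.1]
opening: 0.0601
finger_force: 0.0
```

Request:
{"method": "drive_effector", "body": {"plan": [0,0,0,-0.03,0,-0.03,0.06,0,0,0,0,0,0,0.06,0,0,0,0,0,0,0.06,0,0,0,0,0,0,0.06], "only": "pos|force"}}

```text
tcp_pos: [0.4571, -0.0511, 0.2158]
contact_force: [-0.7, -0.5, -0.3]
finger_force: 0.0
```

```bash
python3 - <<'E'
from plan import *
from rig import r, eyes, readout, ticket
o=readout.observe(); c=eyes.capture("wrist")
g=mask(c,(8,160,60),(15,255,255),(180,60,340,300));g=cv2.morphologyEx(g,cv2.MORPH_OPEN,np.ones((7,7)))
x,y,w,h=cv2.boundingRect(max(cv2.findContours(g,0,2)[0],key=cv2.contourArea)); print("grip box",x,y,w,h,"rear",ray(c,(x+w/2,y+h),.076)[0].round(4))
m=mask(c,(5,90,60),(25,255,255),(150,0,400,300))|g
print("pred lip corners px",proj(c,[[.5613+.04*.978-s*.04*.207,-.0295+.04*.207+s*.04*.978,.017] for s in(1,-1)]).round(0).tolist())
n=cv2.bitwise_not(m); n[:]=cv2.morphologyEx(n,cv2.MORPH_OPEN,np.ones((5,5)))
E
```

```text
grip box 276 111 21 91 rear [ 0.4463 -0.0551  0.076 ]
pred lip corners px [[244.0, 31.0], [326.0, 31.0]]
```

```bash
python3 -c "
from rig import r, eyes, readout, ticket
print(ticket.hand_in())"
```

```text
the job is handed in; nothing more can be done
None
```

I handed the job in at about 21 s: all six slugs went into the pan in one load, and the scoop is released on the cork mat within about 2 mm of where it started; no verdict came back.

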